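# Load the dowel-drilling jig

## Task

Load the dowel-drilling jig: pick up the cork sanding block and use it as a push block to nudge the wooden board that lies loose in the jig until it sits tight and square against both the long drilling fence and the short end stop, never touching the board with the gripper itself, which would dent its edges. Then press the handle of the toggle clamp down until it snaps over centre and holds the board there, and leave the sanding block lying flat on the bench, off the jig. Leave everything else where it is.

Things in the scene. Friction and masses are not known exactly. Their poses are not given: they have to be found in the camera images.
- jig_corner (a point): Fixed: where the inner faces of the jig's two fences would meet, on top of its base (z = 0.012). x axis: level, square into the long drilling fence (inner face at x = 0, from y = -168 to 20 mm, 22 thick, 18 high, two steel bushes). y axis: level, square into the short end stop (inner face at y = 0, from x = -108 to -6 mm, 20 thick, 18 high).
- jig: The jig, fixed: 12 mm plywood base, two fences and a toggle clamp. Origin on the bench 12 mm under jig_corner, same axes. The base reaches from x = -135 to 30 and y = -180 to 110 mm. The clamp works in the plane x = -45, its foot behind the end stop (y = 33 to 95), its arm reaching over the stop.
- board: The loose plain board (90 x 150 x 22 mm, about 0.2 kg) lying on the jig's base, top 34 mm above the bench. Origin: centre of its underside; x along the 90 mm side, y along the 150 mm side. Home, its axes lie along jig_corner's and its origin is at (-45, -75, 0) mm there, long edge on the drilling fence. It starts 5 to 40 mm off both fences, turned up to 9 degrees; it slides easily.
- board_corner (a point): The board's lower corner that belongs in the jig's corner, at (45, 75, 0) mm in the board's frame; when the board is home it coincides with jig_corner.
- block_center (a point): Centre of the cork sanding block (58 x 105 x 34 mm, 0.14 kg) used as push block; lying flat on the bench on the robot's side of the jig, its centre is at z = 0.017. x axis along its 58 mm width (grip across this), y axis along its 105 mm length. Its flat 58 mm ends, 52 mm from the centre, stay free to push with.
- clamp_arm (a joint): Hold-down arm of the steel toggle clamp, rad: 0 open as at the start (raised 42 degrees, stays by friction), about 0.69 when level and clamped. The handle drives it through a link; from about 0.66 its rubber foot, 24 mm inside the end stop's face, presses on the board (spring-loaded, some 7 N when clamped).
- clamp_grip (a point): Middle of the clamp's round black handle grip, on its axis (16 mm thick, 40 mm to either end). Open: at (-45, 124, 91) mm in jig_corner's frame (z = 0.103), handle sloping up and outward (+y) at 40 degrees. Pressed from above (1 to 5 N, then the hard stop) it swings out and down 0.75 rad, radius 84 mm, over centre to its stop at (-45, 133, 36) mm (z = 0.048), about level, and stays there.
- tape_roll: A roll of masking tape (98 mm across, 25 high) lying on the bench left of the jig, between it and the vice; not to be moved. Origin: centre of its underside.

How it is judged:
By the outcome, as a careful person would: the job done as asked, in the order asked, and still so for the second after the job is handed in, with the robot touching nothing.
It also fails if it takes over 58 s, if anything falls off the work surface, if the arm or the gripper's body presses on something with over 40 N, if the wrist force passes 120 N, or if a joint passes its speed limit or range.

## Robot

A 7-joint arm with a two-finger parallel gripper is mounted at the origin on a cart in front of the work surface, level with it; the furniture and walls round the work are solid. World frame = base frame: x ahead of the robot, y to its left, z up, the work surface at z = 0. Lengths are in m, angles in rad, forces in N, time in s.
With the tool pointing down it reaches from about 0.425 to 0.875 m from the base axis. Payload 4.7 kg.
Tool frame: the origin (TCP) lies midway between the tips of the shut fingers; the grasp point (between the pads) lies 19 mm behind it; y points along the fingers, z is the direction in which the jaws open and shut, and the axes are right-handed (so a half turn about y gives the same grasp; the last joint's range is limited). The gripper opens to 87 mm and grips with 3 to 60 N. Pads are 19 mm wide; open, the fingers measure 117 mm over their backs; the gripper's body (75 mm by 190 mm) begins 51 mm behind the grasp point.
Start: joints at [1.239, 0.321, -0.07, 1.45, 0.023, 1.371, -0.057], TCP at [0.22, -0.612, 0.223] pointing down, gripper open.
Joint ranges: [-2.86, 2.86], [-0.3, 2.09], [-1.38, 1.24], [0.06, 2.45], [-1.56, 4.7], [0.09, 2.05], [-2.69, 2.69]. Speed limits (rad/s): [2.57, 2.57, 3.14, 3.14, 3.14, 3.14, 3.14].

## Interface

Orientations are given as a rotation vector (axis times angle).
In Python, from bench import ctrl gives the robot as it stands.
- The arm moves only by the tool play_rows, never from a script. Its arguments are lists of equal length, an entry for each row: "translation": the shift along the tool's x, y, z in mm, a list of three; "turn": the turn, a rotation vector about the tool's x, y, z in rad, a list of three; "fingers": the opening, from -1 (shut) to 1 (fully open), so that 0 is half open. In form: {"translation": [[dx, dy, dz], ...], "turn": [[wx, wy, wz], ...], "fingers": [fingers, ...]}. A call has exactly 10 rows; each row shifts and turns the commanded pose from where the row before left it, along the tool's axes as they then stand; what a row does not reach is not made up. A row lasts 1/12 s, in which the tool goes at most 41.7 mm and 7.16 degrees, less where a joint would pass 70% of its speed; a pose out of reach is approached as far as the arm can. A call with a gripper value outside its range is refused whole. The fingers move at their own pace and stop on an object; "grip_force" is the grip in N (left out, the last holds). Time passes only in rows, so rows that do not move let the fingers close, or fill a call up. It gives the time, the measured TCP pose, the force and the opening at its end, in the units of the state.
- ctrl.get_state(): the state, without advancing time (a new reading comes with each control period).
- ctrl.get_image(name): name is "scene" or "top" or "wrist"; returns the picture (384x512x3 uint8, blue, green, red); there is no depth.
- ctrl.camera_info(name): a dict with "camera_matrix" (3x3 intrinsics, pixels), "R" (3x3) and "t" (3): a world point X has camera coordinates R X + t. Camera axes: x right, y down, z forward; pixel columns grow to the right and rows downward; lengths in m; the calibration is good to about 2 mm. A picture is of the moment at which its call begins: read the wrist's pose just before it. camera_info takes no time and is no camera call; for the wrist camera it gives the pose at the moment of the call.
- ctrl.close_job(): hands the job in, once; it reports no verdict.
The state is a dict: "time": time; "joint_positions": joint angles; "qd": joint speeds; "joint_torque": joint torques, N m; "position": TCP position; "tool_rot": TCP orientation; "ft_force": force on the tool from outside, world axes, zero at the start; "torque": the same for the moment, N m; "grip_width": opening from 0.0 (shut) to 1.0 (fully open).
Only numpy, scipy, OpenCV 4.12 (cv2) and the standard library are available. Lean on these libraries where they do the work, as an engineer would, in place of code of your own. Each camera call takes 0.05 s, during which the arm holds its last target.

## Working session

There is one attempt and no reset: what is moved stays moved. The work goes in short steps, Python scripts to look and compute and a tool call to move; the robot and the scene stay as the last step left them, time stands still between calls to the robot, and variables do not carry over. Pictures are saved under pics/ and viewed, and the job is handed in when it is done.

Besides the shell and the picture viewer there is one more tool, called after ">>>" in YAML: its name, and indented under it one key for each argument. play_rows: Moves the arm, as the interface text tells. Its arguments: {"type":"object","properties":{"translation":{"type":"array"},"turn":{"type":"array"},"fingers":{"type":"array"},"grip_force":{"type":"number"}},"required":["translation","turn","fingers"]}

```bash
ls; mkdir -p pics; python3 - <<'E'
from bench import ctrl
import cv2
s=ctrl.get_state()
print({k:s[k] for k in ('time','position','tool_rot','ft_force','grip_width')})
for n in('scene','top'):
    cv2.imwrite(f'pics/{n}0.png',ctrl.get_image(n))
    print(n,ctrl.camera_info(n))
E
```

```text
pics
{'time': 0.0, 'position': array([ 0.22006432, -0.61103059,  0.22146025]), 'tool_rot': array([-0.35562028,  2.03560779, -2.03178872]), 'ft_force': array([-0.36885577,  0.70171901, -0.17630064]), 'grip_width': 0.9975777339244495}
scene {'camera_matrix': array([[419.70490488,   0.        , 261.30116904],
       [  0.        , 419.70490488, 189.92556524],
       [  0.        ,   0.        ,   1.        ]]), 'R': array([[-0.76163053, -0.64800968, -0.00154295],
       [-0.29002596,  0.34300591, -0.89343824],
       [ 0.57948587, -0.68002235, -0.44918341]]), 't': array([0.30052047, 0.27881001, 0.63294523])}
top {'camera_matrix': array([[366.7083356 ,   0.        , 254.66207201],
       [  0.        , 366.7083356 , 186.24602688],
       [  0.        ,   0.        ,   1.        ]]), 'R': array([[-3.49068448e-03, -9.99720452e-01,  2.33844401e-02],
       [-9.90569625e-01,  2.53933728e-04, -1.37010049e-01],
       [ 1.36965810e-01, -2.36421749e-02, -9.90293600e-01]]), 't': array([-0.14631461,  0.55338153,  0.84668402])}
```

View pics/scene0.png

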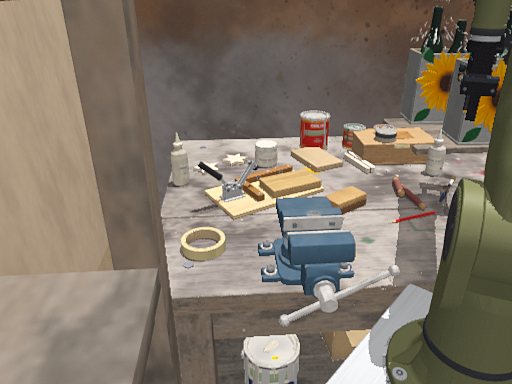

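View pics/top0.png

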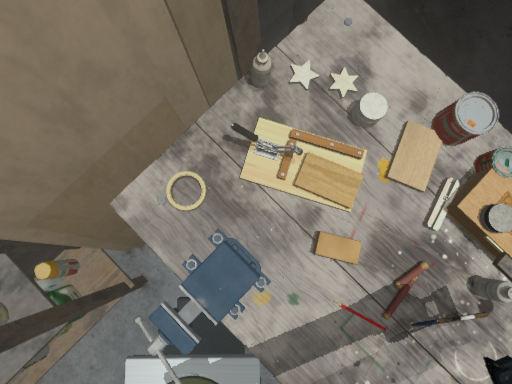

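The top view shows the jig base at about (240-367, 120-210), the board at (295-362, 152-208), the cork block at (338, 248) and the clamp handle at (243, 131). I'll enlarge it.

```bash
python3 - <<'E'
import cv2
im=cv2.imread('pics/top0.png')
c=im[110:275,225:385]
c=cv2.resize(c,None,fx=5,fy=5,interpolation=cv2.INTER_CUBIC)[:600*2]
cv2.imwrite('pics/topA.png',cv2.resize(im[112:217,230:375],None,fx=5.5,fy=5.5,interpolation=cv2.INTER_CUBIC))
cv2.imwrite('pics/topB.png',cv2.resize(im[220:280,300:380],None,fx=8,fy=8,interpolation=cv2.INTER_CUBIC))
E
```

```text
(no output)
```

View pics/topA.png

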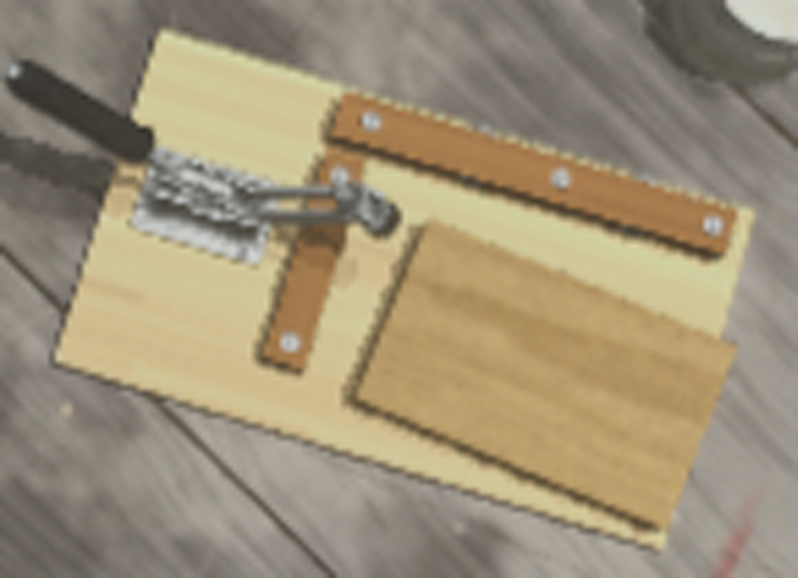

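View pics/topB.png

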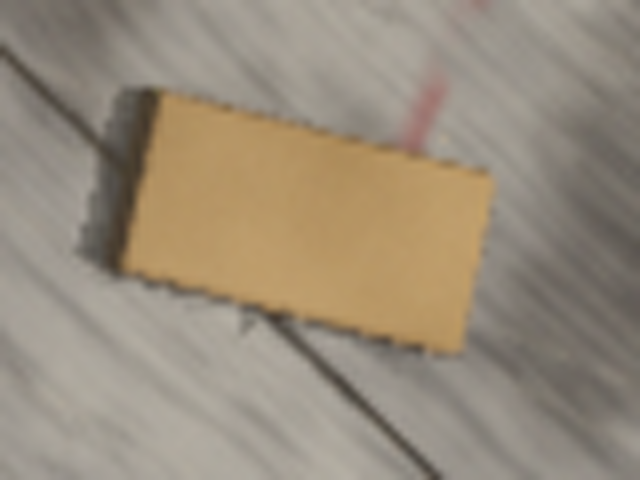

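```bash
cat > h.py <<'E'
import numpy as np, cv2
from bench import ctrl
from scipy.optimize import least_squares
from scipy.spatial.transform import Rotation as Ro
def ray(name,px,z,ci=None):
    ci=ci or ctrl.camera_info(name); K,R,t=ci['camera_matrix'],ci['R'],ci['t']
    px=np.atleast_2d(px).astype(float)
    d=np.c_[(px[:,0]-K[0,2])/K[0,0],(px[:,1]-K[1,2])/K[1,1],np.ones(len(px))]@R
    c=-R.T@t
    return c+d*((z-c[2])/d[:,2])[:,None]
def proj(name,X,ci=None):
    ci=ci or ctrl.camera_info(name); K,R,t=ci['camera_matrix'],ci['R'],ci['t']
    p=(np.atleast_2d(X)@R.T+t)@K.T
    return p[:,:2]/p[:,2:]
def uncrop(p,x0,y0,s): return (np.array(p,float)+.5)/s-.5+np.array([x0,y0])
def fit(local,world):  # 2D rigid
    local,world=np.array(local,float),np.array(world)[:,:2]
    f=lambda q:((local@np.array([[np.cos(q[2]),np.sin(q[2])],[-np.sin(q[2]),np.cos(q[2])]])+q[:2])-world).ravel()
    r=min((least_squares(f,[*world.mean(0),a]) for a in np.arange(-3,3,1)),key=lambda r:r.cost)
    return r.x,np.abs(r.fun).reshape(-1,2)
def T2(q,p):
    c,s=np.cos(q[2]),np.sin(q[2]); return np.array(p)@np.array([[c,s],[-s,c]])+q[:2]
E
python3 - <<'E'
from h import *
w=ray('top',uncrop([(165,30),(753,210),(660,548),(55,362)],230,112,5.5),.012)
j,r=fit(np.array([(30,110),(30,-180),(-135,-180),(-135,110)])/1e3,w);print('jig',j,r.max())
w=ray('top',uncrop([(427,220),(737,347),(660,530),(352,400)],230,112,5.5),.034)
b,r=fit(np.array([(45,75),(45,-75),(-45,-75),(-45,75)])/1e3,w);print('board',b,r)
w=ray('top',uncrop([(158,90),(493,175),(460,353),(122,270)],300,220,8),.034)
k,r=fit(np.array([(29,52.5),(29,-52.5),(-29,-52.5),(-29,52.5)])/1e3,w);print('block',k,r)
def inv(j,p):
    c,s=np.cos(j[2]),np.sin(j[2]); return (np.array(p)-j[:2])@np.array([[c,-s],[s,c]])
print('board in jig',inv(j,b[:2])*1e3,np.degrees(b[2]-j[2]))
for p in [(45,75),(45,-75),(-45,-75),(-45,75)]: print(inv(j,T2(b,np.array(p)/1e3))*1e3)
print('block in jig',inv(j,k[:2])*1e3,np.degrees(k[2]-j[2]))
print('tool R',Ro.from_rotvec(ctrl.get_state()['tool_rot']).as_matrix())
print('grip',T2(j,[-.045,.124]),T2(j,[-.045,.133]))
# check in scene: fences top
P=[(0,20,18),(0,-168,18),(22,-168,18),(22,20,18),(-6,0,18),(-108,0,18),(-108,20,18),(-6,20,18),(-45,124,91)]
X=np.c_[T2(j,np.array([p[:2] for p in P])/1e3),np.array([p[2] for p in P])/1e3+.012]
for n in('top','scene'):
    im=cv2.imread(f'pics/{n}0.png')
    for u,v in proj(n,X): cv2.circle(im,(round(u*8),round(v*8)),8,(255,0,255),-1,shift=3)
    x0,y0=(225,110) if n=='top' else (180,130)
    cv2.imwrite(f'pics/chk{n}.png',cv2.resize(im[y0:y0+110,x0:x0+150],None,fx=5,fy=5,interpolation=cv2.INTER_NEAREST))
E
```

```text
jig [ 0.67559083 -0.25456094 -0.30446224] 0.0026608328355608446
board [ 0.57056973 -0.32853916 -0.40622106] [[0.00110812 0.00046449]
 [0.00030424 0.00057614]
 [0.00103496 0.00175562]
 [0.00023108 0.00071499]]
block [ 0.40656621 -0.34653301 -0.24195085] [[1.54592377e-03 7.94471763e-06]
 [2.01616108e-03 1.69854484e-03]
 [1.97938382e-03 3.11079000e-05]
 [1.58270102e-03 1.65949223e-03]]
board in jig [ -78.01379636 -102.0590813 ] -5.830351063888423
[-25.6278324  -32.01830189]
[ -40.86532697 -181.24235745]
[-130.39976031 -172.09986071]
[-115.16226574  -22.87580514]
block in jig [-229.08032113 -168.39037031] 3.581638646458891
tool R [[-9.40809709e-01 -6.53137684e-04  3.38934602e-01]
 [-3.38935224e-01  1.59805377e-03 -9.40808355e-01]
 [ 7.28416706e-05 -9.99998510e-01 -1.72483587e-03]]
grip [ 0.6698332 -0.1227738] [ 0.67253123 -0.11418773]
```

View pics/chktop.png

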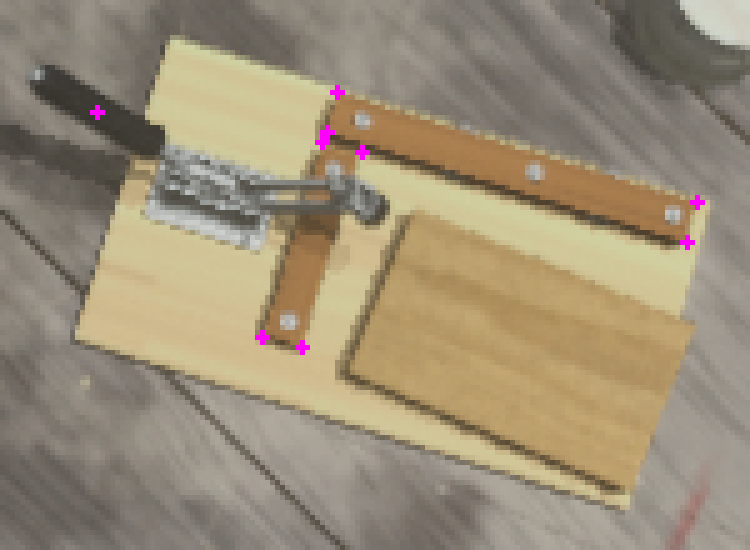

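View pics/chkscene.png

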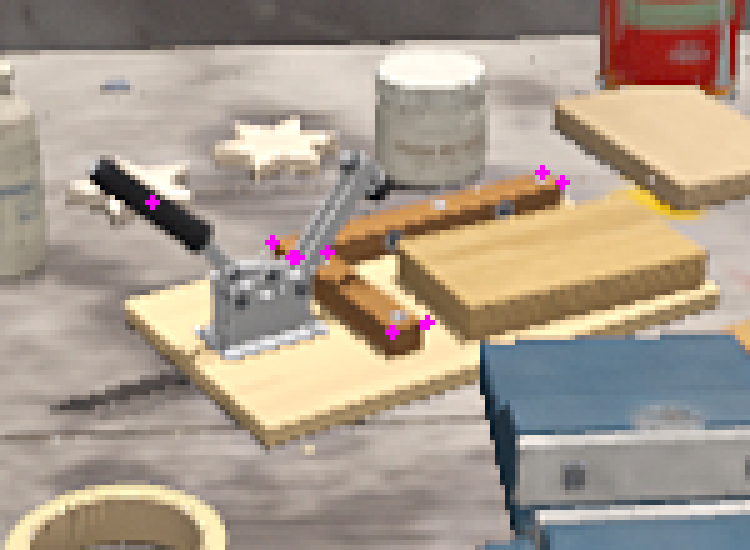

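```bash
cat >> h.py <<'E'
J=np.array([0.67559,-0.25456,-0.30446])
def jw(p): return T2(J,np.array(p,float)/1e3)   # jig mm -> world m
def wj(p):
    c,s=np.cos(J[2]),np.sin(J[2]); return (np.array(p)-J[:2])@np.array([[c,-s],[s,c]])*1e3
def pose():
    s=ctrl.get_state(); R=Ro.from_rotvec(s['tool_rot']).as_matrix()
    return s,np.array(s['position']),R
def plan(xy,z,ang=None,n=10,pre=None,P=None,R=None):
    """rows to xy(world m), z, jaw angle (deg), shift in frame before the turn"""
    s,p,R0=pose(); p=p if P is None else P; R0=R0 if R is None else R
    a0=np.degrees(np.arctan2(R0[1,2],R0[0,2])); ang=a0 if ang is None else ang
    a=np.radians(ang); Z=np.array([np.cos(a),np.sin(a),0]);Y=np.array([0,0,-1.]);Rt=np.c_[np.cross(Y,Z),Y,Z]
    D=Ro.from_matrix(R0.T@Rt).as_rotvec()/n
    st=(np.array([*xy,z])-p)/n; R=R0
    print('from',p.round(4),'jig',wj(p[:2]).round(1),'ang',a0.round(1),'F',np.round(s['ft_force'],1),'t',s['time'],'w',round(s['grip_width'],3))
    T=[]
    for i in range(n):
        T.append((R.T@st*1e3).round(1).tolist()); R=R@Ro.from_rotvec(D).as_matrix()
    print('T',T); print('W',D.round(3).tolist())
    return np.array([*xy,z]),R
E
python3 - <<'E'
from h import *
plan([.407,-.347],.15,-13.9)
print(ray('top',[(268,275),(235,235),(145,245)],.1))
E
```

```text
from [ 0.2201 -0.6111  0.2216] jig [-327.7 -476.7] ang -70.2 F [ 0.2  0.3 -0.1] t 0.1 w 0.996
T [[-26.5, 7.2, -18.5], [-28.2, 7.2, -15.8], [-29.6, 7.2, -13.0], [-30.8, 7.2, -10.0], [-31.6, 7.2, -6.9], [-32.1, 7.2, -3.8], [-32.3, 7.2, -0.6], [-32.3, 7.2, 2.5], [-31.8, 7.2, 5.7], [-31.1, 7.2, 8.8]]
W [0.0, -0.098, -0.0]
[[ 0.34939733 -0.17432877  0.1       ]
 [ 0.43610409 -0.10210737  0.1       ]
 [ 0.41507898  0.0945162   0.1       ]]
```

>>> play_rows:
  translation:
    - [-26.5, 7, -18.5]
    - [-28, 7, -16]
    - [-29.5, 7, -13]
    - [-31, 7, -10]
    - [-31.5, 7, -7]
    - [-32, 7, -4]
    - [-32.5, 7, -0.5]
    - [-32.5, 7, 2.5]
    - [-32, 7, 5.5]
    - [-31, 7, 9]
  turn:
    - [0, -0.098, 0]
    - [0, -0.098, 0]
    - [0, -0.098, 0]
    - [0, -0.098, 0]
    - [0, -0.098, 0]
    - [0, -0.098, 0]
    - [0, -0.098, 0]
    - [0, -0.098, 0]
    - [0, -0.098, 0]
    - [0, -0.098, 0]
  fingers: [1, 1, 1, 1, 1, 1, 1, 1, 1, 1]
  grip_force: 30

```text
time: 0.93
position: [0.4076, -0.3456, 0.152]
tool_rot: [-1.086, 1.384, -1.384]
ft_force: [0.1, 0.4, 0.1]
grip_width: 1.001
```

```bash
python3 - <<'E'
from h import *
s,p,R=pose(); ci=ctrl.camera_info('wrist'); im=ctrl.get_image('wrist')
cv2.imwrite('pics/w1.png',im)
import pickle; pickle.dump((p,R,ci),open('w1.pkl','wb'))
print(p,np.degrees(np.arctan2(R[1,2],R[0,2])),R[:,1]); k=np.array([0.4066,-.3465,-.242])
print(proj('wrist',np.c_[T2(k,np.array([(29,52.5),(29,-52.5),(-29,-52.5),(-29,52.5)])/1e3),[.034]*4],ci))
print(s['joint_positions'])
E
```

```text
[ 0.40761659 -0.34558416  0.15195128] -13.75916855234545 [-5.02259234e-04  1.11520358e-04 -9.99999868e-01]
[[288.91757642 127.57525682]
 [285.22847456 241.43968576]
 [223.07278168 241.33629705]
 [219.65721567 127.46707452]]
[ 0.99695436  0.14412986 -0.37170721  1.81890238  0.05645947  1.18930467
  0.36755385]
```

View pics/w1.png

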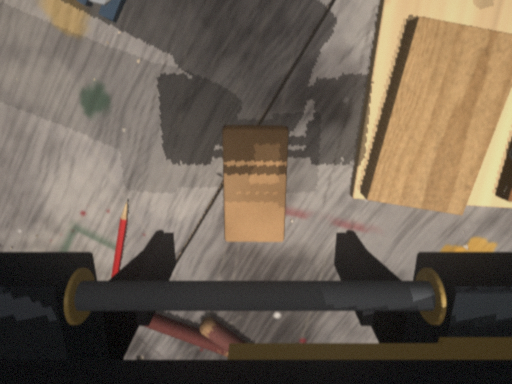

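The wrist picture shows the block at (223-288, 126-241), within 2 px of where my estimate projects, and the open fingers straddle it. Going down to grasp.

>>> play_rows:
  translation:
    - [1, 30, -1]
    - [0, 30, 0]
    - [0, 30, 0]
    - [0, 30, 0]
    - [0, 18, 0]
    - [0, 7, 0]
    - [0, 0, 0]
    - [0, 0, 0]
    - [0, 0, 0]
    - [0, 0, 0]
  turn:
    - [0, 0, 0]
    - [0, 0, 0]
    - [0, 0, 0]
    - [0, 0, 0]
    - [0, 0, 0]
    - [0, 0, 0]
    - [0, 0, 0]
    - [0, 0, 0]
    - [0, 0, 0]
    - [0, 0, 0]
  fingers: [1, 1, 1, 1, 1, 1, 1, -1, -1, -1]
  grip_force: 30

```text
time: 1.82
position: [0.4071, -0.349, 0.0092]
tool_rot: [-1.083, 1.385, -1.39]
ft_force: [0.8, -0.2, -0.4]
grip_width: 0.854
```

```bash
python3 - <<'E'
from h import *
xy=jw([-215,-107]); print(xy)
P,R=plan([.407,-.347],.11,None,4)
plan(xy,.11,-107.4,14,P=P,R=R)
E
```

```text
[ 0.43840182 -0.29218668]
from [ 0.4071 -0.349   0.0092] jig [-227.9 -170.6] ang -14.0 F [ 0.8 -0.2 -0.4] t 1.8167 w 0.854
T [[-0.4, -25.2, -0.1], [-0.4, -25.2, -0.1], [-0.4, -25.2, -0.1], [-0.5, -25.2, -0.1]]
W [-0.001, -0.0, 0.0]
from [ 0.407 -0.347  0.11 ] jig [-228.5 -168.7] ang -14.0 F [ 0.8 -0.2 -0.4] t 1.8167 w 0.854
T [[-4.3, -0.0, 1.2], [-4.5, -0.0, 0.7], [-4.5, -0.0, 0.2], [-4.5, -0.0, -0.3], [-4.4, -0.0, -0.9], [-4.3, -0.0, -1.4], [-4.1, -0.0, -1.9], [-3.9, -0.0, -2.3], [-3.6, -0.0, -2.8], [-3.2, -0.0, -3.1], [-2.8, -0.0, -3.5], [-2.4, -0.0, -3.8], [-2.0, -0.0, -4.1], [-1.5, -0.0, -4.3]]
W [0.0, 0.116, 0.0]
```

>>> play_rows:
  translation:
    - [-2, 3, 0]
    - [0, 0, 0]
    - [0, 0, 0]
    - [0, 0, 0]
    - [0, 0, 0]
    - [0, 0, 0]
    - [0, -15, 0]
    - [0, -25, 0]
    - [0, -30, 0]
    - [0, -30, 0]
  turn:
    - [0, 0, 0]
    - [0, 0, 0]
    - [0, 0, 0]
    - [0, 0, 0]
    - [0, 0, 0]
    - [0, 0, 0]
    - [0, 0, 0]
    - [0, 0, 0]
    - [0, 0, 0]
    - [0, 0, 0]
  fingers: [-1, -1, -1, -1, -1, -1, -1, -1, -1, -1]
  grip_force: 30

```text
time: 2.65
position: [0.4055, -0.3455, 0.1046]
tool_rot: [-1.084, 1.39, -1.385]
ft_force: [1.2, -1.0, -1.7]
grip_width: 0.66
```

```bash
python3 - <<'E'
from h import *
plan(jw([-215,-107]),.10,-107.4,20)
cv2.imwrite('pics/w2.png',ctrl.get_image('wrist'))
E
```

```text
from [ 0.4055 -0.3455  0.1046] jig [-230.4 -167.7] ang -14.0 F [ 1.2 -1.  -1.7] t 2.65 w 0.66
T [[-3.0, 0.2, 0.9], [-3.1, 0.2, 0.7], [-3.1, 0.2, 0.5], [-3.1, 0.2, 0.2], [-3.1, 0.2, -0.1], [-3.1, 0.2, -0.3], [-3.1, 0.2, -0.6], [-3.0, 0.2, -0.8], [-2.9, 0.2, -1.1], [-2.9, 0.2, -1.3], [-2.7, 0.2, -1.5], [-2.6, 0.2, -1.7], [-2.5, 0.2, -1.9], [-2.3, 0.2, -2.1], [-2.1, 0.2, -2.3], [-1.9, 0.2, -2.5], [-1.7, 0.2, -2.6], [-1.5, 0.2, -2.8], [-1.3, 0.2, -2.9], [-1.0, 0.2, -3.0]]
W [0.0, 0.081, 0.0]
```

View pics/w2.png

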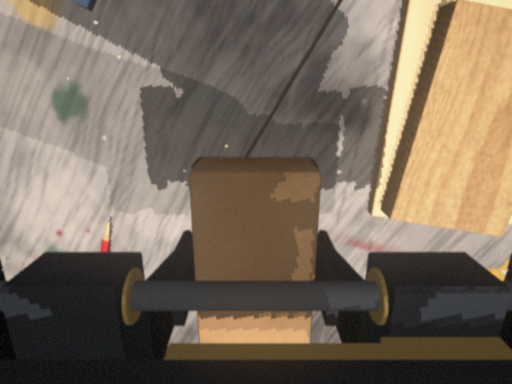

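Block is held (opening 57 mm). Now turning it to face the drilling fence.

>>> play_rows:
  translation:
    - [-4.5, 0, 1]
    - [-4.5, 0, 0.5]
    - [-4.5, 0, 0]
    - [-4.5, 0, -0.5]
    - [-4.5, 0, -1]
    - [-4.5, 0, -1.5]
    - [-4, 0, -2]
    - [-4, 0, -2.5]
    - [-3.5, 0, -3]
    - [-3, 0, -3]
  turn:
    - [0, 0.118, 0]
    - [0, 0.118, 0]
    - [0, 0.118, 0]
    - [0, 0.118, 0]
    - [0, 0.118, 0]
    - [0, 0.118, 0]
    - [0, 0.118, 0]
    - [0, 0.118, 0]
    - [0, 0.118, 0]
    - [0, 0.118, 0]
  fingers: [-1, -1, -1, -1, -1, -1, -1, -1, -1, -1]

```text
time: 3.53
position: [0.4276, -0.3056, 0.1039]
tool_rot: [-0.152, 2.15, -2.149]
ft_force: [0.9, 0.5, -1.8]
grip_width: 0.665
```

```bash
python3 - <<'E'
from h import *
plan(jw([-215,-107]),.10,-107.4,4)
E
```

```text
from [ 0.4276 -0.3056  0.1039] jig [-221.2 -123. ] ang -82.0 F [ 0.9  0.5 -1.8] t 3.5333 w 0.665
T [[-3.1, 1.0, -2.9], [-2.8, 1.0, -3.3], [-2.4, 1.0, -3.6], [-2.0, 1.0, -3.8]]
W [0.0, 0.111, 0.0]
```

>>> play_rows:
  translation:
    - [-3, 1, -3]
    - [-3, 1, -3.5]
    - [-2.5, 1, -3.5]
    - [-2, 1, -4]
    - [0, 20, 0]
    - [0, 25, 0]
    - [0, 22, 0]
    - [0, 10, 0]
    - [0, 0, 0]
    - [0, 0, 0]
  turn:
    - [0, 0.111, 0]
    - [0, 0.111, 0]
    - [0, 0.111, 0]
    - [0, 0.111, 0]
    - [0, 0, 0]
    - [0, 0, 0]
    - [0, 0, 0]
    - [0, 0, 0]
    - [0, 0, 0]
    - [0, 0, 0]
  fingers: [-1, -1, -1, -1, -1, -1, -1, -1, -1, -1]

```text
time: 4.37
position: [0.4387, -0.292, 0.0233]
tool_rot: [-0.309, -2.061, 2.06]
ft_force: [0.5, -0.2, -1.2]
grip_width: 0.667
```

```bash
python3 - <<'E'
from h import *
plan(jw([-175,-107]),.022,-107.4,10)
cv2.imwrite('pics/s3.png',cv2.resize(ctrl.get_image('scene')[120:230,180:400],None,fx=3.6,fy=3.6,interpolation=cv2.INTER_CUBIC))
cv2.imwrite('pics/t3.png',cv2.resize(ctrl.get_image('top')[100:250,220:400],None,fx=4,fy=4,interpolation=cv2.INTER_CUBIC))
E
```

```text
from [ 0.4387 -0.292   0.0233] jig [-214.8 -106.7] ang -107.1 F [ 0.5 -0.2 -1.2] t 4.3667 w 0.667
T [[-4.0, 0.1, 0.1], [-4.0, 0.1, 0.1], [-4.0, 0.1, 0.1], [-4.0, 0.1, 0.0], [-4.0, 0.1, 0.0], [-4.0, 0.1, 0.0], [-4.0, 0.1, 0.0], [-4.0, 0.1, 0.0], [-4.0, 0.1, 0.0], [-4.0, 0.1, 0.0]]
W [0.0, 0.001, 0.0]
```

View pics/s3.png

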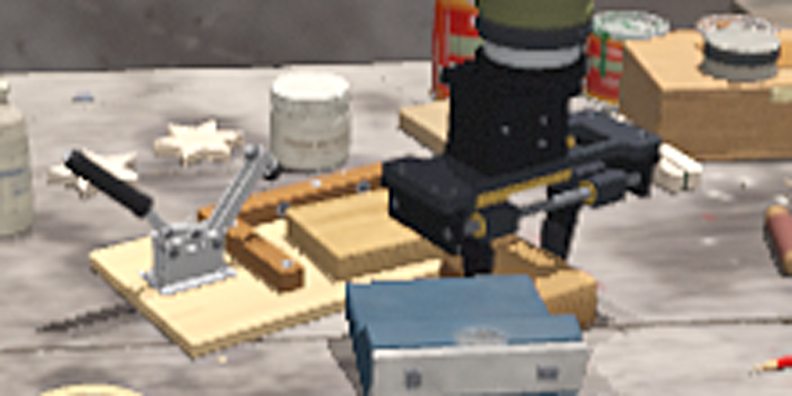

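View pics/t3.png

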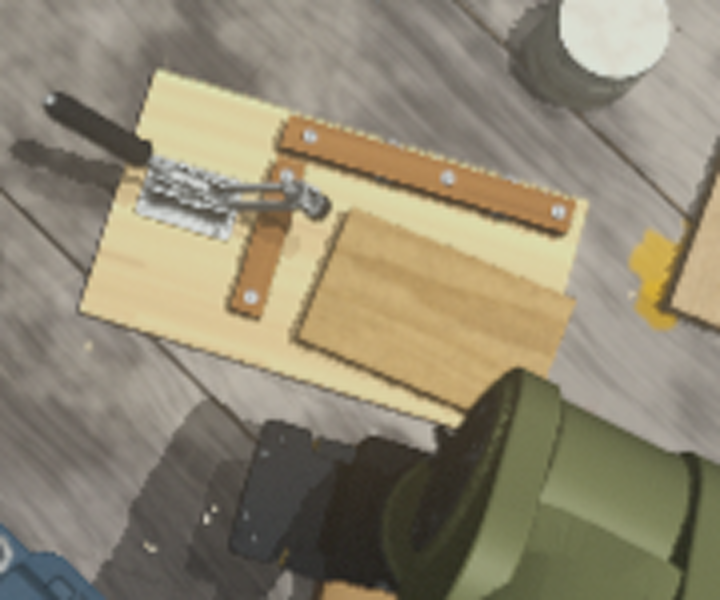

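Block is level just above the jig base height, about 30 mm off the board's long edge. Pushing towards the drilling fence.

>>> play_rows:
  translation:
    - [-8, 1, 0]
    - [-8, 0, 0]
    - [-7, 0, 0]
    - [-5, 0, 0]
    - [-4, 0, 0]
    - [-4, 0, 0]
    - [-4, 0, 0]
    - [-4, 0, 0]
    - [-4, 0, 0]
    - [-4, 0, 0]
  turn:
    - [0, 0.005, 0]
    - [0, 0, 0]
    - [0, 0, 0]
    - [0, 0, 0]
    - [0, 0, 0]
    - [0, 0, 0]
    - [0, 0, 0]
    - [0, 0, 0]
    - [0, 0, 0]
    - [0, 0, 0]
  fingers: [-1, -1, -1, -1, -1, -1, -1, -1, -1, -1]

```text
time: 5.3
position: [0.4882, -0.3078, 0.0223]
tool_rot: [-0.314, -2.057, 2.057]
ft_force: [-1.5, 0.1, -2.0]
grip_width: 0.665
```

```bash
python3 - <<'E'
from h import *
plan(jw([-150,-107]),.022,-107.4,10)
cv2.imwrite('pics/t4.png',cv2.resize(ctrl.get_image('top')[100:250,220:400],None,fx=4,fy=4,interpolation=cv2.INTER_CUBIC))
cv2.imwrite('pics/w4.png',ctrl.get_image('wrist'))
E
```

```text
from [ 0.4882 -0.3078  0.0223] jig [-162.8 -106.9] ang -107.4 F [-1.5  0.1 -2. ] t 5.3 w 0.665
T [[-1.3, 0.0, 0.0], [-1.3, 0.0, 0.0], [-1.3, 0.0, 0.0], [-1.3, 0.0, 0.0], [-1.3, 0.0, 0.0], [-1.3, 0.0, 0.0], [-1.3, 0.0, 0.0], [-1.3, 0.0, 0.0], [-1.3, 0.0, 0.0], [-1.3, 0.0, 0.0]]
W [-0.0, -0.0, 0.0]
```

View pics/t4.png

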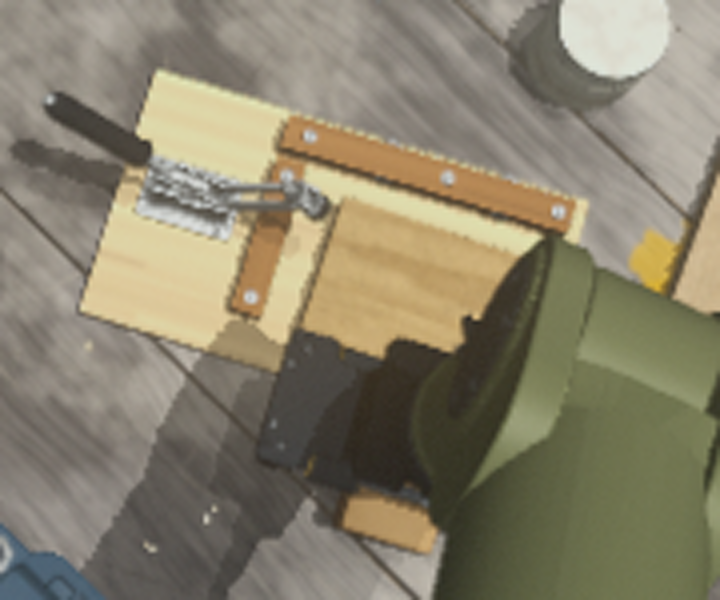

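View pics/w4.png

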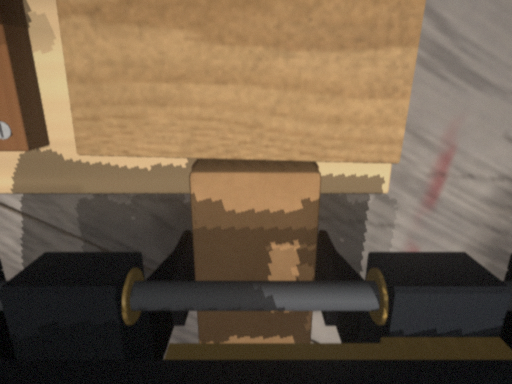

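The board is turning square on the block end and moving with it (contact at wrist-view row ~160). About 20 mm to go to the fence.

>>> play_rows:
  translation:
    - [-3.5, 0, 0]
    - [-3.5, 0, 0]
    - [-3.5, 0, 0]
    - [-3, 0, 0]
    - [-2.5, 0, 0]
    - [-2, 0, 0]
    - [-1, 0, 0]
    - [-1, 0, 0]
    - [0, 0, 0]
    - [0, 0, 0]
  turn:
    - [0, 0, 0]
    - [0, 0, 0]
    - [0, 0, 0]
    - [0, 0, 0]
    - [0, 0, 0]
    - [0, 0, 0]
    - [0, 0, 0]
    - [0, 0, 0]
    - [0, 0, 0]
    - [0, 0, 0]
  fingers: [-1, -1, -1, -1, -1, -1, -1, -1, -1, -1]

```text
time: 6.23
position: [0.5078, -0.3135, 0.0226]
tool_rot: [-0.315, -2.058, 2.059]
ft_force: [-0.2, 0.5, -2.0]
grip_width: 0.667
```

```bash
python3 - <<'E'
from h import *
plan(jw([-150,-107]),.022,-107.4,10)
cv2.imwrite('pics/t5.png',cv2.resize(ctrl.get_image('top')[100:250,220:400],None,fx=4,fy=4,interpolation=cv2.INTER_CUBIC))
E
```

```text
from [ 0.5078 -0.3135  0.0226] jig [-142.4 -106.5] ang -107.4 F [-0.2  0.5 -2. ] t 6.2333 w 0.667
T [[0.8, 0.1, 0.0], [0.8, 0.1, 0.0], [0.8, 0.1, 0.0], [0.8, 0.1, 0.0], [0.8, 0.1, 0.0], [0.8, 0.1, 0.0], [0.8, 0.1, 0.0], [0.8, 0.1, 0.0], [0.8, 0.1, 0.0], [0.8, 0.1, 0.0]]
W [-0.0, 0.0, -0.0]
```

View pics/t5.png

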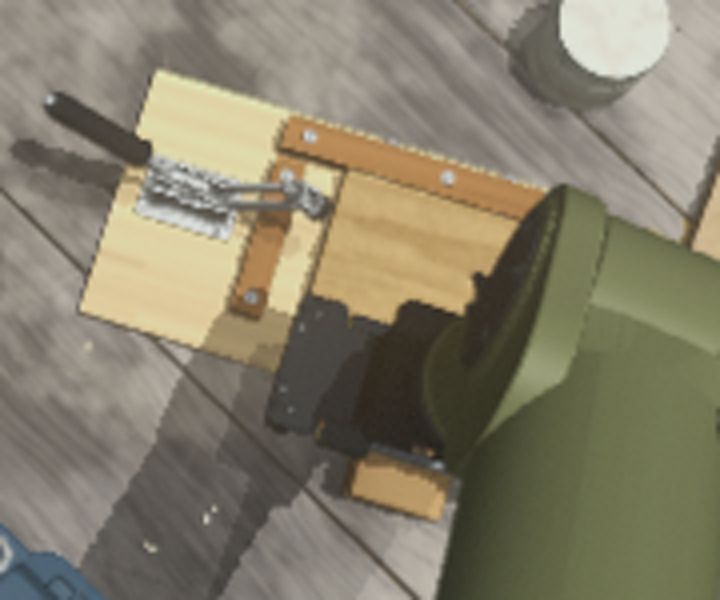

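The board's edge is about at the fence, but there is no contact force yet. A few more mm slowly.

>>> play_rows:
  translation:
    - [-1, 0, 0]
    - [0, 0, 0]
    - [-1, 0, 0]
    - [0, 0, 0]
    - [-1, 0, 0]
    - [0, 0, 0]
    - [-0.5, 0, 0]
    - [0, 0, 0]
    - [0, 0, 0]
    - [0, 0, 0]
  turn:
    - [0, 0, 0]
    - [0, 0, 0]
    - [0, 0, 0]
    - [0, 0, 0]
    - [0, 0, 0]
    - [0, 0, 0]
    - [0, 0, 0]
    - [0, 0, 0]
    - [0, 0, 0]
    - [0, 0, 0]
  fingers: [-1, -1, -1, -1, -1, -1, -1, -1, -1, -1]

```text
time: 7.12
position: [0.5102, -0.3145, 0.0224]
tool_rot: [-0.313, -2.058, 2.057]
ft_force: [-5.3, 1.6, 0.9]
grip_width: 0.663
```

```bash
python3 - <<'E'
from h import *
plan(jw([-150,-107]),.022,-107.4,1)
E
```

```text
from [ 0.5102 -0.3145  0.0224] jig [-139.8 -106.7] ang -107.4 F [-5.3  1.6  0.9] t 7.1167 w 0.663
T [[10.2, 0.4, 0.3]]
W [-0.0, 0.0, 0.001]
```

Contact with the fence (about 5 N). Backing off, then lifting and turning round to the board's short edge.

>>> play_rows:
  translation:
    - [5, 0, 0]
    - [12, 0, 0]
    - [15, 0, 0]
    - [5, -20, 0]
    - [0, -25, 0]
    - [0, -15, 0]
    - [0, 0, 0]
    - [0, 0, 0]
    - [0, 0, 0]
    - [0, 0, 0]
  turn:
    - [0, 0, 0]
    - [0, 0, 0]
    - [0, 0, 0]
    - [0, 0, 0]
    - [0, -0.12, 0]
    - [0, -0.12, 0]
    - [0, -0.12, 0]
    - [0, -0.12, 0]
    - [0, -0.12, 0]
    - [0, -0.12, 0]
  fingers: [-1, -1, -1, -1, -1, -1, -1, -1, -1, -1]

```text
time: 7.95
position: [0.477, -0.3038, 0.0833]
tool_rot: [-0.423, 1.984, -1.989]
ft_force: [-0.4, 0.0, -1.5]
grip_width: 0.663
```

```bash
python3 - <<'E'
from h import *
plan(jw([-43,-262]),.08,-17.4,10)
cv2.imwrite('pics/w6.png',ctrl.get_image('wrist'))
E
```

```text
from [ 0.477  -0.3038  0.0833] jig [-174.7 -106.5] ang -65.8 F [-0.4  0.  -1.5] t 7.95 w 0.663
T [[0.5, 0.4, 20.4], [2.2, 0.4, 20.3], [3.9, 0.4, 20.0], [5.6, 0.4, 19.6], [7.2, 0.4, 19.1], [8.8, 0.3, 18.4], [10.3, 0.3, 17.6], [11.8, 0.3, 16.6], [13.1, 0.3, 15.6], [14.4, 0.3, 14.4]]
W [-0.0, -0.084, -0.0]
```

View pics/w6.png

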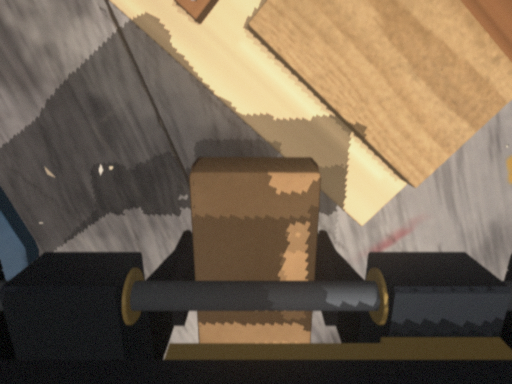

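>>> play_rows:
  translation:
    - [0.5, 0, 20.5]
    - [2, 0, 20.5]
    - [4, 0, 20]
    - [5.5, 0, 19.5]
    - [7, 0, 19]
    - [9, 0, 18.5]
    - [10.5, 0, 17.5]
    - [12, 0, 16.5]
    - [13, 0, 15.5]
    - [14.5, 0, 14.5]
  turn:
    - [0, -0.084, 0]
    - [0, -0.084, 0]
    - [0, -0.084, 0]
    - [0, -0.084, 0]
    - [0, -0.084, 0]
    - [0, -0.084, 0]
    - [0, -0.084, 0]
    - [0, -0.084, 0]
    - [0, -0.084, 0]
    - [0, -0.084, 0]
  fingers: [-1, -1, -1, -1, -1, -1, -1, -1, -1, -1]

```text
time: 8.83
position: [0.5543, -0.4935, 0.0826]
tool_rot: [-1.043, 1.434, -1.437]
ft_force: [0.9, -0.4, -1.0]
grip_width: 0.665
```

```bash
python3 - <<'E'
from h import *
P,R=plan(jw([-43,-262]),.022,-17.4,3)
plan(jw([-43,-236]),.022,-17.4,6,P=P,R=R)
E
```

```text
from [ 0.5543 -0.4935  0.0826] jig [ -44.1 -264.4] ang -17.9 F [ 0.9 -0.4 -1. ] t 8.8333 w 0.665
T [[-0.8, 20.2, 0.3], [-0.8, 20.2, 0.3], [-0.8, 20.2, 0.3]]
W [-0.001, -0.003, 0.0]
from [ 0.556  -0.4916  0.022 ] jig [ -43. -262.] ang -17.4 F [ 0.9 -0.4 -1. ] t 8.8333 w 0.665
T [[-4.3, -0.0, 0.0], [-4.3, -0.0, 0.0], [-4.3, -0.0, 0.0], [-4.3, -0.0, 0.0], [-4.3, -0.0, 0.0], [-4.3, -0.0, 0.0]]
W [-0.0, 0.0, -0.0]
```

>>> play_rows:
  translation:
    - [0, 20, 1]
    - [0, 20, 0]
    - [0, 15, 0]
    - [0, 5.5, 0]
    - [-3, 0, 0]
    - [-4, 0, 0]
    - [-4, 0, 0]
    - [-2, 0, 0]
    - [0, 0, 0]
    - [0, 0, 0]
  turn:
    - [0, -0.008, 0]
    - [0, 0, 0]
    - [0, 0, 0]
    - [0, 0, 0]
    - [0, 0, 0]
    - [0, 0, 0]
    - [0, 0, 0]
    - [0, 0, 0]
    - [0, 0, 0]
    - [0, 0, 0]
  fingers: [-1, -1, -1, -1, -1, -1, -1, -1, -1, -1]

```text
time: 9.67
position: [0.5583, -0.4798, 0.0221]
tool_rot: [-1.049, 1.43, -1.431]
ft_force: [-0.2, 0.2, -1.6]
grip_width: 0.664
```

```bash
python3 - <<'E'
from h import *
plan(jw([-43,-202]),.022,-17.4,10)
cv2.imwrite('pics/w7.png',ctrl.get_image('wrist'))
cv2.imwrite('pics/t7.png',cv2.resize(ctrl.get_image('top')[100:250,220:400],None,fx=4,fy=4,interpolation=cv2.INTER_CUBIC))
E
```

```text
from [ 0.5583 -0.4798  0.0221] jig [ -44.4 -250.1] ang -17.5 F [-0.2  0.2 -1.6] t 9.6667 w 0.664
T [[-4.8, 0.0, 0.1], [-4.8, 0.0, 0.1], [-4.8, 0.0, 0.1], [-4.8, 0.0, 0.1], [-4.8, 0.0, 0.1], [-4.8, 0.0, 0.1], [-4.8, 0.0, 0.1], [-4.8, 0.0, 0.1], [-4.8, 0.0, 0.1], [-4.8, 0.0, 0.1]]
W [-0.0, -0.0, 0.0]
```

View pics/w7.png

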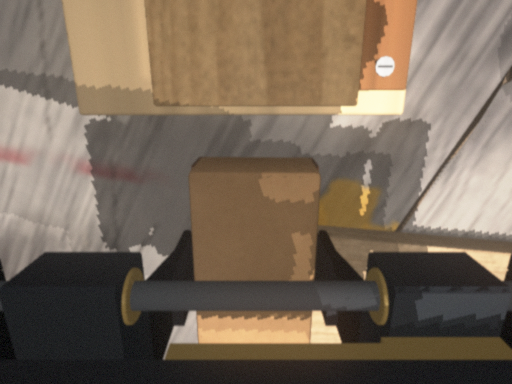

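View pics/t7.png

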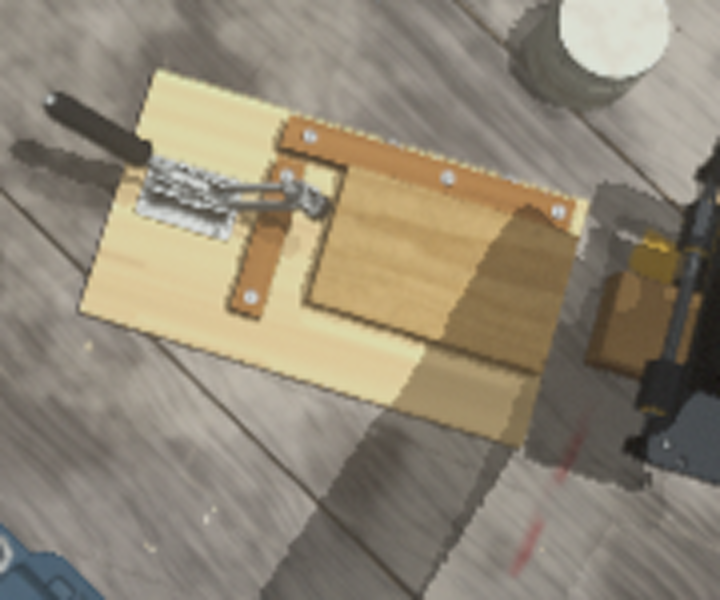

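Board lies flush along the drilling fence with roughly 25 mm left to the end stop. The block is centred on its short edge (wrist view: board 150-363, block 191-320). Pushing toward the stop.

>>> play_rows:
  translation:
    - [-6, 0, 0]
    - [-6, 0, 0]
    - [-5, 0, 0]
    - [-4, 0, 0]
    - [-4, 0, 0]
    - [-4, 0, 0]
    - [-4, 0, 0]
    - [-4, 0, 0]
    - [-3, 0, 0]
    - [-2, 0, 0]
  turn:
    - [0, 0, 0]
    - [0, 0, 0]
    - [0, 0, 0]
    - [0, 0, 0]
    - [0, 0, 0]
    - [0, 0, 0]
    - [0, 0, 0]
    - [0, 0, 0]
    - [0, 0, 0]
    - [0, 0, 0]
  fingers: [-1, -1, -1, -1, -1, -1, -1, -1, -1, -1]

```text
time: 10.6
position: [0.5707, -0.4399, 0.0221]
tool_rot: [-1.049, 1.431, -1.431]
ft_force: [-1.1, -1.8, -1.0]
grip_width: 0.661
```

>>> play_rows:
  translation:
    - [-1, 0, 0]
    - [0, 0, 0]
    - [-1, 0, 0]
    - [-1, 0, 0]
    - [0, 0, 0]
    - [-1, 0, 0]
    - [0, 0, 0]
    - [0, 0, 0]
    - [0, 0, 0]
    - [0, 0, 0]
  turn:
    - [0, 0, 0]
    - [0, 0, 0]
    - [0, 0, 0]
    - [0, 0, 0]
    - [0, 0, 0]
    - [0, 0, 0]
    - [0, 0, 0]
    - [0, 0, 0]
    - [0, 0, 0]
    - [0, 0, 0]
  fingers: [-1, -1, -1, -1, -1, -1, -1, -1, -1, -1]

```text
time: 11.43
position: [0.5719, -0.4363, 0.0221]
tool_rot: [-1.049, 1.431, -1.431]
ft_force: [-1.7, -1.8, 0.1]
grip_width: 0.666
```

```bash
python3 - <<'E'
from h import *
plan(jw([-43,-202]),.022,-17.4,1)
cv2.imwrite('pics/t8.png',cv2.resize(ctrl.get_image('top')[112:217,230:375],None,fx=5.5,fy=5.5,interpolation=cv2.INTER_CUBIC))
E
```

```text
from [ 0.5719 -0.4363  0.0221] jig [ -44.4 -204.5] ang -17.5 F [-1.7 -1.8  0.1] t 11.4333 w 0.666
T [[-2.5, 0.1, 1.4]]
W [0.0, -0.002, 0.0]
```

View pics/t8.png

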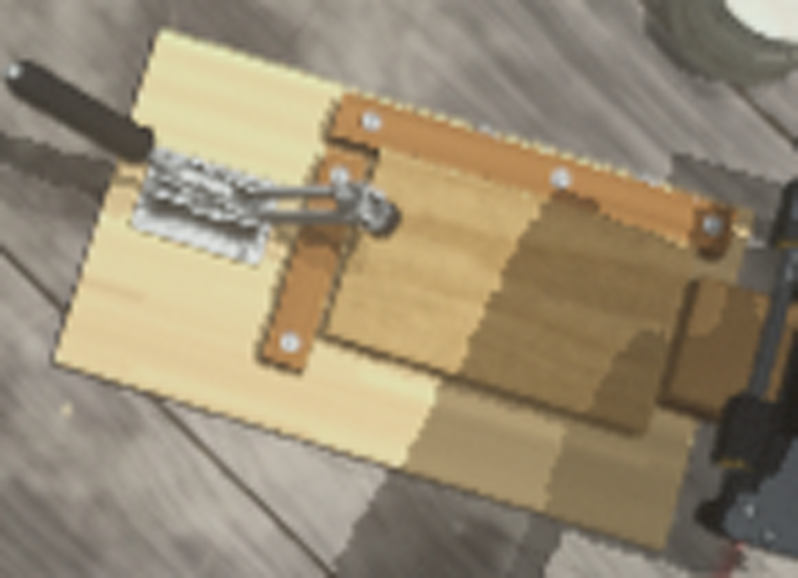

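About 3 mm still to go to the end stop. Continuing slowly until the force rises.

>>> play_rows:
  translation:
    - [-1, 0, 0]
    - [0, 0, 0]
    - [-1, 0, 0]
    - [0, 0, 0]
    - [-1, 0, 0]
    - [0, 0, 0]
    - [-0.5, 0, 0]
    - [0, 0, 0]
    - [0, 0, 0]
    - [0, 0, 0]
  turn:
    - [0, 0, 0]
    - [0, 0, 0]
    - [0, 0, 0]
    - [0, 0, 0]
    - [0, 0, 0]
    - [0, 0, 0]
    - [0, 0, 0]
    - [0, 0, 0]
    - [0, 0, 0]
    - [0, 0, 0]
  fingers: [-1, -1, -1, -1, -1, -1, -1, -1, -1, -1]

```text
time: 12.32
position: [0.573, -0.4329, 0.0221]
tool_rot: [-1.049, 1.431, -1.431]
ft_force: [-1.4, -1.4, -0.7]
grip_width: 0.664
```

>>> play_rows:
  translation:
    - [-1, 0, 0]
    - [0, 0, 0]
    - [-1, 0, 0]
    - [0, 0, 0]
    - [-1, 0, 0]
    - [0, 0, 0]
    - [0, 0, 0]
    - [0, 0, 0]
    - [0, 0, 0]
    - [0, 0, 0]
  turn:
    - [0, 0, 0]
    - [0, 0, 0]
    - [0, 0, 0]
    - [0, 0, 0]
    - [0, 0, 0]
    - [0, 0, 0]
    - [0, 0, 0]
    - [0, 0, 0]
    - [0, 0, 0]
    - [0, 0, 0]
  fingers: [-1, -1, -1, -1, -1, -1, -1, -1, -1, -1]

```text
time: 13.15
position: [0.573, -0.4328, 0.0224]
tool_rot: [-1.05, 1.43, -1.435]
ft_force: [-2.2, -6.3, -0.9]
grip_width: 0.664
```

```bash
python3 - <<'E'
from h import *
plan(jw([-43,-202]),.022,-17.4,1)
cv2.imwrite('pics/t9.png',cv2.resize(ctrl.get_image('top')[112:217,230:375],None,fx=5.5,fy=5.5,interpolation=cv2.INTER_CUBIC))
E
```

```text
from [ 0.573  -0.4328  0.0224] jig [ -44.4 -200.8] ang -17.6 F [-2.2 -6.3 -0.9] t 13.15 w 0.664
T [[1.2, 0.4, 1.4]]
W [-0.001, -0.004, 0.003]
```

View pics/t9.png

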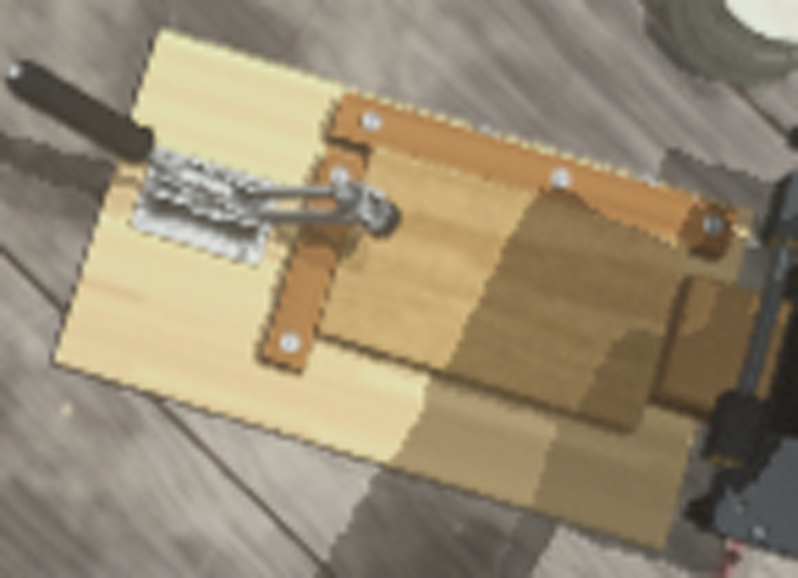

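Seated at the stop (6 N). A small sideways drag into the fence while pressed, then back off and inspect.

>>> play_rows:
  translation:
    - [-0.5, 0, 1]
    - [0, 0, 1]
    - [0, 0, 0]
    - [0, 0, 0]
    - [3, 0, 0]
    - [12, 0, 0]
    - [15, 0, 0]
    - [0, -30, 0]
    - [0, -30, 0]
    - [0, -15, 0]
  turn:
    - [0, 0, 0]
    - [0, 0, 0]
    - [0, 0, 0]
    - [0, 0, 0]
    - [0, 0, 0]
    - [0, 0, 0]
    - [0, 0, 0]
    - [0, 0, 0]
    - [0, 0, 0]
    - [0, 0, 0]
  fingers: [-1, -1, -1, -1, -1, -1, -1, -1, -1, -1]

```text
time: 14.03
position: [0.5681, -0.4608, 0.1006]
tool_rot: [-1.046, 1.428, -1.435]
ft_force: [1.1, 0.5, -0.6]
grip_width: 0.665
```

```bash
python3 - <<'E'
from h import *
plan(jw([-195,-150]),.1,-60,10)
cv2.imwrite('pics/w10.png',ctrl.get_image('wrist'))
cv2.imwrite('pics/t10.png',cv2.resize(ctrl.get_image('top')[112:217,230:375],None,fx=5.5,fy=5.5,interpolation=cv2.INTER_CUBIC))
E
```

```text
from [ 0.5681 -0.4608  0.1006] jig [ -40.7 -229. ] ang -17.6 F [ 1.1  0.5 -0.6] t 14.0333 w 0.665
T [[-7.9, -0.0, -15.5], [-6.7, -0.0, -16.0], [-5.5, -0.0, -16.4], [-4.3, -0.0, -16.8], [-3.0, 0.0, -17.1], [-1.7, 0.0, -17.2], [-0.5, 0.0, -17.3], [0.8, 0.0, -17.3], [2.1, 0.0, -17.2], [3.4, 0.0, -17.0]]
W [-0.0, 0.074, -0.0]
```

View pics/w10.png

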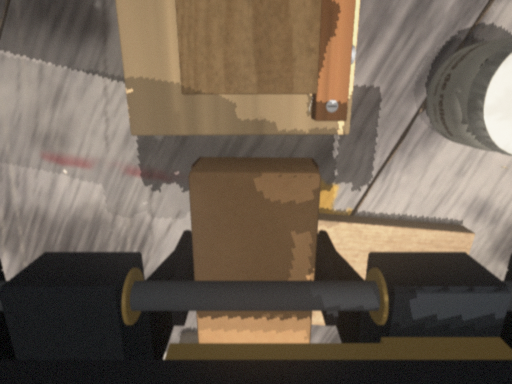

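View pics/t10.png

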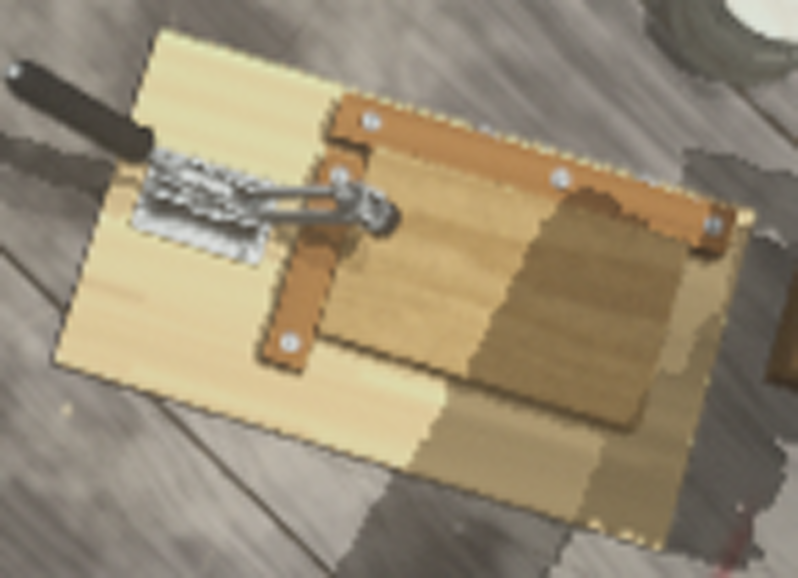

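Both contacts look tight in both views. I'll do one confirming push at the long edge, since the end push could have let the board slip slightly off the fence.

>>> play_rows:
  translation:
    - [-9, 0, -15]
    - [-8, 0, -16]
    - [-6, 0, -17]
    - [-5, 0, -17]
    - [-3, 0, -17]
    - [-1, 0, -17]
    - [1, 0, -17]
    - [3, 0, -17]
    - [5, 0, -17]
    - [7, 0, -16]
  turn:
    - [0, 0.12, 0]
    - [0, 0.12, 0]
    - [0, 0.12, 0]
    - [0, 0.12, 0]
    - [0, 0.12, 0]
    - [0, 0.12, 0]
    - [0, 0.12, 0]
    - [0, 0.12, 0]
    - [0, 0.12, 0]
    - [0, 0.12, 0]
  fingers: [-1, -1, -1, -1, -1, -1, -1, -1, -1, -1]

```text
time: 14.97
position: [0.4623, -0.3166, 0.0953]
tool_rot: [-0.067, 2.194, -2.19]
ft_force: [0.2, 0.7, -1.5]
grip_width: 0.665
```

```bash
python3 - <<'E'
from h import *
plan(jw([-165,-88]),.1,-107.4,5)
cv2.imwrite('pics/w11.png',ctrl.get_image('wrist'))
E
```

```text
from [ 0.4623 -0.3166  0.0953] jig [-184.9 -123.1] ang -86.6 F [ 0.2  0.7 -1.5] t 14.9667 w 0.665
T [[-6.2, -1.0, -5.1], [-5.8, -0.9, -5.6], [-5.4, -0.9, -6.0], [-4.9, -0.9, -6.4], [-4.5, -0.9, -6.7]]
W [0.0, 0.073, 0.0]
```

View pics/w11.png

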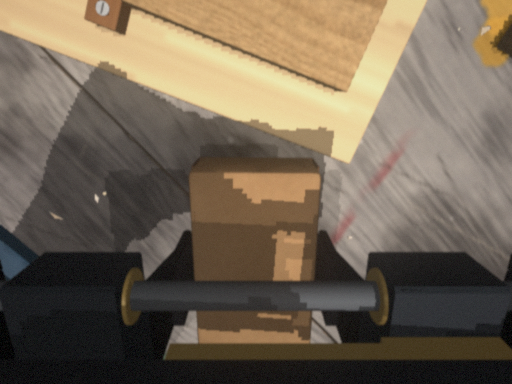

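>>> play_rows:
  translation:
    - [-6, 0, -5]
    - [-6, 0, -5.5]
    - [-5.5, 0, -6]
    - [-5, 0, -6.5]
    - [-4.5, 0, -6.5]
    - [0, 20, 0]
    - [0, 25, 0]
    - [0, 20, 0]
    - [0, 8, 0]
    - [0, 0, 0]
  turn:
    - [0, 0.073, 0]
    - [0, 0.073, 0]
    - [0, 0.073, 0]
    - [0, 0.073, 0]
    - [0, 0.073, 0]
    - [0, 0, 0]
    - [0, 0, 0]
    - [0, 0, 0]
    - [0, 0, 0]
    - [0, 0, 0]
  fingers: [-1, -1, -1, -1, -1, -1, -1, -1, -1, -1]

```text
time: 15.85
position: [0.4907, -0.2892, 0.0206]
tool_rot: [-0.304, -2.061, 2.055]
ft_force: [0.1, 0.5, -0.7]
grip_width: 0.669
```

```bash
python3 - <<'E'
from h import *
plan(jw([-142,-88]),.022,-107.4,5)
E
```

```text
from [ 0.4907 -0.2892  0.0206] jig [-166.   -88.4] ang -107.2 F [ 0.1  0.5 -0.7] t 15.85 w 0.669
T [[-4.8, -0.3, -0.1], [-4.8, -0.3, -0.1], [-4.8, -0.3, -0.1], [-4.8, -0.3, -0.1], [-4.8, -0.3, -0.1]]
W [0.0, 0.001, 0.001]
```

>>> play_rows:
  translation:
    - [-4, -1.5, 0]
    - [-6, 0, 0]
    - [-6, 0, 0]
    - [-4, 0, 0]
    - [-2, 0, 0]
    - [-1, 0, 0]
    - [0, 0, 0]
    - [0, 0, 0]
    - [0, 0, 0]
    - [0, 0, 0]
  turn:
    - [0, 0.003, 0]
    - [0, 0, 0]
    - [0, 0, 0]
    - [0, 0, 0]
    - [0, 0, 0]
    - [0, 0, 0]
    - [0, 0, 0]
    - [0, 0, 0]
    - [0, 0, 0]
    - [0, 0, 0]
  fingers: [-1, -1, -1, -1, -1, -1, -1, -1, -1, -1]

```text
time: 16.68
position: [0.5149, -0.2974, 0.0256]
tool_rot: [-0.314, -2.058, 2.058]
ft_force: [-0.3, 0.1, -1.8]
grip_width: 0.669
```

>>> play_rows:
  translation:
    - [-1, 0, 0]
    - [0, 0, 0]
    - [-1, 0, 0]
    - [0, 0, 0]
    - [-1, 0, 0]
    - [0, 0, 0]
    - [-1, 0, 0]
    - [0, 0, 0]
    - [0, 0, 0]
    - [0, 0, 0]
  turn:
    - [0, 0, 0]
    - [0, 0, 0]
    - [0, 0, 0]
    - [0, 0, 0]
    - [0, 0, 0]
    - [0, 0, 0]
    - [0, 0, 0]
    - [0, 0, 0]
    - [0, 0, 0]
    - [0, 0, 0]
  fingers: [-1, -1, -1, -1, -1, -1, -1, -1, -1, -1]

```text
time: 17.52
position: [0.5156, -0.2978, 0.0247]
tool_rot: [-0.307, -2.056, 2.054]
ft_force: [-8.4, 2.7, 3.6]
grip_width: 0.669
```

```bash
python3 - <<'E'
from h import *
plan(jw([-142,-88]),.022,-107.4,5)
cv2.imwrite('pics/w12.png',ctrl.get_image('wrist'))
E
```

```text
from [ 0.5156 -0.2978  0.0247] jig [-139.7  -89.2] ang -107.4 F [-8.4  2.7  3.6] t 17.5167 w 0.669
T [[0.5, 0.5, -0.2], [0.5, 0.5, -0.2], [0.5, 0.5, -0.2], [0.5, 0.5, -0.2], [0.5, 0.5, -0.2]]
W [0.0, 0.0, 0.001]
```

View pics/w12.png

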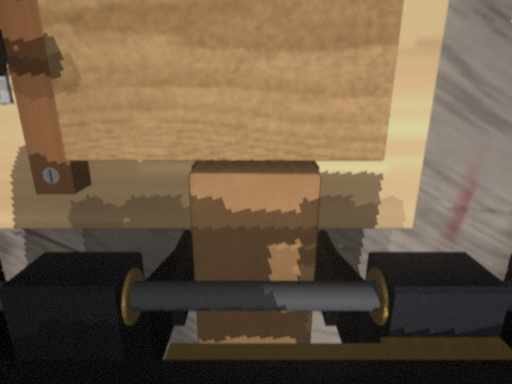

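It stopped at the same reading (x = -139.7 mm against -139.8 before) with 9 N, so the board is on the fence. Small drag toward the stop, back off, and go to put the block down.

>>> play_rows:
  translation:
    - [0, 0, -1]
    - [0, 0, -1]
    - [0, 0, 0]
    - [5, 0, 0]
    - [12, 0, 0]
    - [18, 0, 2]
    - [20, 0, 10]
    - [20, 0, 10]
    - [9, 0, 8]
    - [0, 0, 0]
  turn:
    - [0, 0, 0]
    - [0, 0, 0]
    - [0, 0, 0]
    - [0, 0, 0]
    - [0, 0, 0]
    - [0, 0, 0]
    - [0, 0, 0]
    - [0, 0, 0]
    - [0, 0, 0]
    - [0, 0, 0]
  fingers: [-1, -1, -1, -1, -1, -1, -1, -1, -1, -1]

```text
time: 18.4
position: [0.4283, -0.3022, 0.0257]
tool_rot: [-0.318, -2.054, 2.058]
ft_force: [0.8, 0.2, -1.8]
grip_width: 0.667
```

```bash
python3 - <<'E'
from h import *
s,p,R=pose();print(p,wj(p[:2]),R[:,1],s['ft_force'])
cv2.imwrite('pics/w13.png',ctrl.get_image('wrist'))
cv2.imwrite('pics/t13.png',cv2.resize(ctrl.get_image('top')[112:217,230:375],None,fx=5.5,fy=5.5,interpolation=cv2.INTER_CUBIC))
E
```

```text
[ 0.42829237 -0.3022085   0.02567453] [-221.64018084 -119.59149932] [-3.19301108e-04 -1.56815948e-03 -9.99998719e-01] [ 0.80109317  0.17868443 -1.76190358]
```

View pics/w13.png

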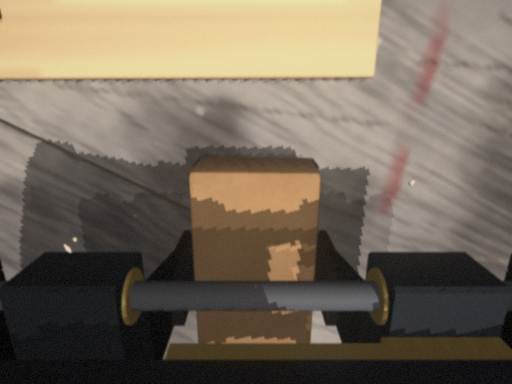

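View pics/t13.png

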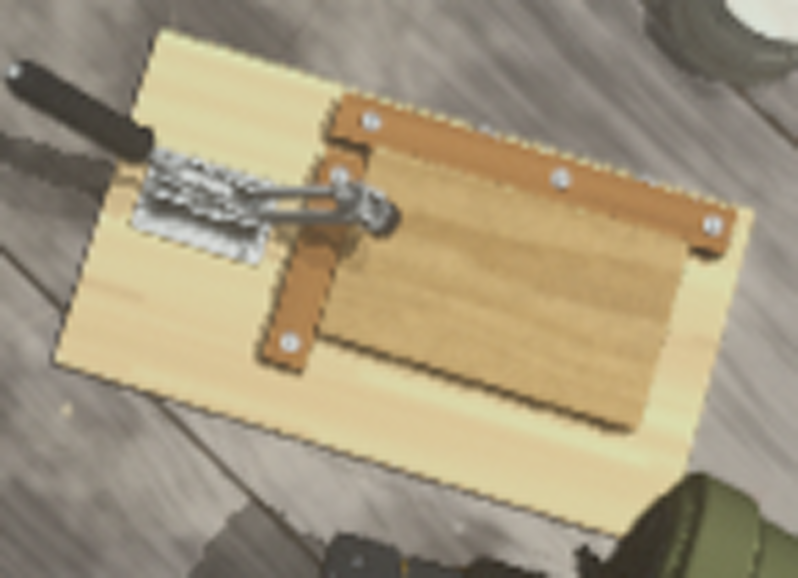

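Board sits tight along both fences. Setting the block down on the bench.

>>> play_rows:
  translation:
    - [0, 8, 0]
    - [0, 6, 0]
    - [0, 3, 0]
    - [0, 1, 0]
    - [0, 1, 0]
    - [0, 0.5, 0]
    - [0, 0, 0]
    - [0, 0, 0]
    - [0, 0, 0]
    - [0, 0, 0]
  turn:
    - [0, 0, 0]
    - [0, 0, 0]
    - [0, 0, 0]
    - [0, 0, 0]
    - [0, 0, 0]
    - [0, 0, 0]
    - [0, 0, 0]
    - [0, 0, 0]
    - [0, 0, 0]
    - [0, 0, 0]
  fingers: [-1, -1, -1, -1, -1, -1, -1, -1, -1, -1]

```text
time: 19.33
position: [0.4305, -0.3004, 0.0063]
tool_rot: [-0.315, -2.058, 2.059]
ft_force: [0.3, 1.3, -1.7]
grip_width: 0.665
```

>>> play_rows:
  translation:
    - [0, 0.7, 0]
    - [0, 0.7, 0]
    - [0, 0.6, 0]
    - [0, 0, 0]
    - [0, 0, 0]
    - [0, 0, 0]
    - [0, 0, 0]
    - [0, 0, 0]
    - [0, 0, 0]
    - [0, 0, 0]
  turn:
    - [0, 0, 0]
    - [0, 0, 0]
    - [0, 0, 0]
    - [0, 0, 0]
    - [0, 0, 0]
    - [0, 0, 0]
    - [0, 0, 0]
    - [0, 0, 0]
    - [0, 0, 0]
    - [0, 0, 0]
  fingers: [-1, -1, -1, -1, -1, -1, 1, 1, 1, 1]

```text
time: 20.17
position: [0.4303, -0.3003, 0.0039]
tool_rot: [-0.314, -2.058, 2.058]
ft_force: [-0.3, 0.4, 0.7]
grip_width: 0.881
```

```bash
python3 - <<'E'
from h import *
s,p,R=pose();print(p,wj(p[:2]),s['ft_force'],s['grip_width'])
P,R=plan(p[:2],.17,None,5)
print(jw([-45,124]))
plan(jw([-45,124]),.17,-17.4,12,P=P,R=R)
E
```

```text
[ 0.43034324 -0.30029804  0.00392974] [-220.25634517 -117.15409939] [-0.25035263  0.41993204  0.6703658 ] 0.8809071497326113
from [ 0.4303 -0.3003  0.0039] jig [-220.3 -117.2] ang -107.4 F [-0.3  0.4  0.7] t 20.1667 w 0.881
T [[-0.0, -33.2, 0.0], [-0.0, -33.2, 0.0], [-0.0, -33.2, 0.0], [-0.0, -33.2, 0.0], [-0.0, -33.2, 0.0]]
W [-0.0, 0.0, -0.0]
[ 0.66983207 -0.12277288]
from [ 0.4303 -0.3003  0.17  ] jig [-220.3 -117.2] ang -107.4 F [-0.3  0.4  0.7] t 20.1667 w 0.881
T [[-14.6, -0.0, -20.1], [-17.1, -0.0, -18.0], [-19.3, -0.0, -15.6], [-21.2, -0.0, -13.0], [-22.7, -0.0, -10.1], [-23.8, -0.0, -7.0], [-24.5, -0.0, -3.9], [-24.8, -0.0, -0.6], [-24.7, -0.0, 2.6], [-24.2, -0.0, 5.8], [-23.2, -0.0, 8.9], [-21.8, -0.0, 11.9]]
W [0.0, -0.131, -0.0]
```

>>> play_rows:
  translation:
    - [0, 0, 0]
    - [0, -20, 0]
    - [0, -38, 0]
    - [0, -40, 0]
    - [0, -40, 0]
    - [0, -38, 0]
    - [-14.5, 0, -20]
    - [-17, 0, -18]
    - [-19.5, 0, -15.5]
    - [-21, 0, -13]
  turn:
    - [0, 0, 0]
    - [0, 0, 0]
    - [0, 0, 0]
    - [0, 0, 0]
    - [0, 0, 0]
    - [0, 0, 0]
    - [0, -0.12, 0]
    - [0, -0.12, 0]
    - [0, -0.12, 0]
    - [0, -0.12, 0]
  fingers: [1, 1, 1, 1, 1, 1, -1, -1, -1, -1]

```text
time: 21.0
position: [0.5117, -0.242, 0.1805]
tool_rot: [-0.193, 2.125, -2.126]
ft_force: [0.8, -0.6, -0.4]
grip_width: 0.78
```

```bash
python3 - <<'E'
from h import *
plan(jw([-45,124]),.17,-17.4,10)
cv2.imwrite('pics/t14.png',ctrl.get_image('top'))
E
```

```text
from [ 0.5117 -0.242   0.1805] jig [-160.2  -37.1] ang -79.6 F [ 0.8 -0.6 -0.4] t 21.0 w 0.78
T [[-17.7, 1.1, -8.9], [-18.6, 1.1, -6.9], [-19.2, 1.1, -4.8], [-19.6, 1.1, -2.7], [-19.8, 1.1, -0.6], [-19.7, 1.1, 1.6], [-19.5, 1.1, 3.7], [-18.9, 1.0, 5.8], [-18.2, 1.0, 7.8], [-17.3, 1.0, 9.7]]
W [-0.0, -0.108, -0.0]
```

View pics/t14.png

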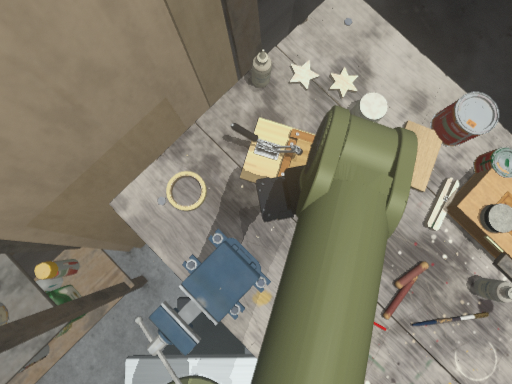

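```bash
python3 - <<'E'
from h import *
for n in('top','scene'):
    ci=ctrl.camera_info(n);print(n,-ci['R'].T@ci['t'],'fwd',ci['R'][2])
w=ray('top',[(113,205),(250,100),(335,2)],0);print(w,wj(w[:,:2]))
w=ray('scene',[(165,139),(172,295),(163,200)],0);print(w,wj(w[:,:2]))
# proj of vertical lines
print(proj('top',[[.72,-.02,0],[.72,-.02,.3],[.72,0.03,.0],[.72,.03,.3]]))
im=ctrl.get_image('scene');cv2.imwrite('pics/s15.png',cv2.resize(im,(768,576)))
E
```

```text
top [ 0.43168544 -0.12639678  0.91770608] fwd [ 0.13696581 -0.02364217 -0.9902936 ]
scene [-0.05703511  0.52952359  0.53387171] fwd [ 0.57948587 -0.68002235 -0.44918341]
[[ 0.51162081  0.20424165  0.        ]
 [ 0.78596987 -0.13692256  0.        ]
 [ 1.06653079 -0.36954783  0.        ]] [[-293.96674044  388.54652843]
 [  70.03826917  145.31663399]
 [ 407.43184323    7.49605023]]
[[ 1.18100159 -0.36902109  0.        ]
 [ 0.47397878  0.16732327  0.        ]
 [ 0.79543521 -0.06082413  0.        ]] [[ 516.48011039   42.31439803]
 [-318.81026276  342.04180899]
 [  56.25564806  220.75271955]]
[[204.70890677 124.27302947]
 [185.79691568  72.65429339]
 [185.24084285 124.20040237]
 [157.36195247  72.45410592]]
```

View pics/s15.png

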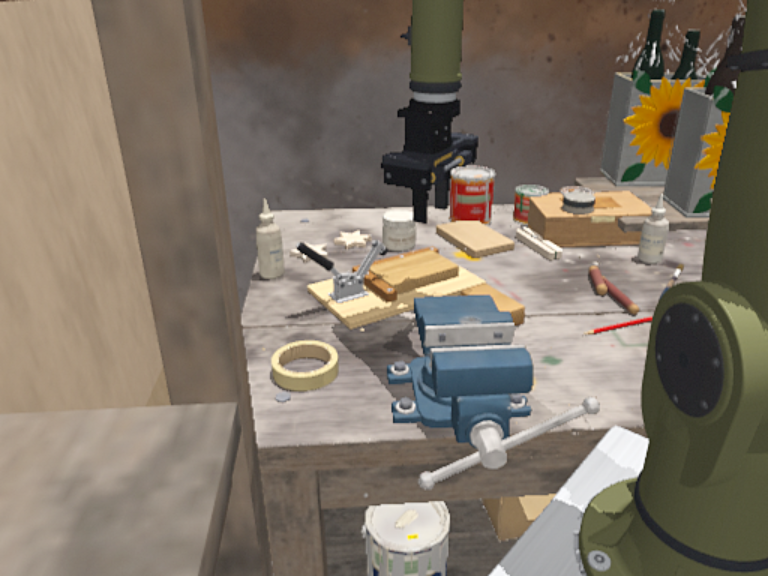

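```bash
python3 - <<'E'
from h import *
im=cv2.imread('pics/top0.png')[0:220,100:350]
im=cv2.resize(im,None,fx=2.7,fy=2.7,interpolation=cv2.INTER_CUBIC)
cv2.imwrite('pics/edge.png',cv2.convertScaleAbs(im,alpha=1.6,beta=20))
E
```

```text
(no output)
```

View pics/edge.png

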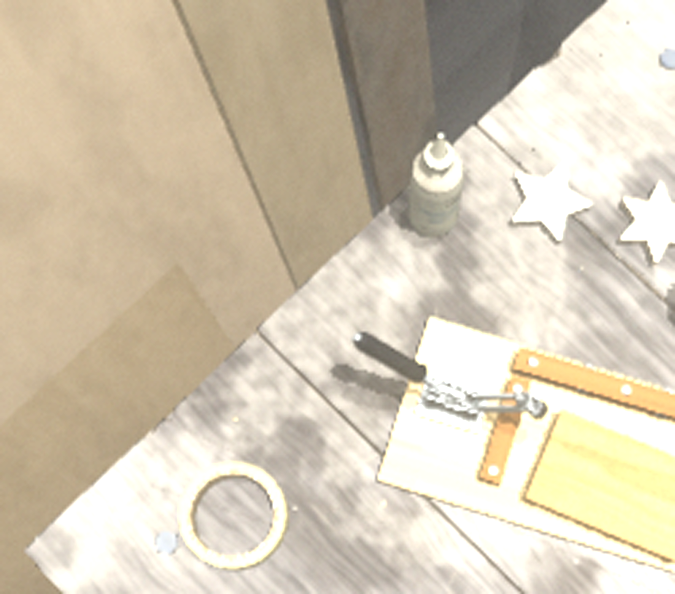

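The bench edge with the panel runs about 0.13 m from the handle. The gripper body reaches at most about 0.08 m that way, so there is room. Moving over the handle.

>>> play_rows:
  translation:
    - [-17.5, 0, -9]
    - [-18.5, 0, -7]
    - [-19, 0, -5]
    - [-19.5, 0, -2.5]
    - [-20, 0, -0.5]
    - [-19.5, 0, 1.5]
    - [-19.5, 0, 3.5]
    - [-19, 0, 6]
    - [-18, 0, 8]
    - [-17.5, 0, 9.5]
  turn:
    - [0, -0.108, 0]
    - [0, -0.108, 0]
    - [0, -0.108, 0]
    - [0, -0.108, 0]
    - [0, -0.108, 0]
    - [0, -0.108, 0]
    - [0, -0.108, 0]
    - [0, -0.108, 0]
    - [0, -0.108, 0]
    - [0, -0.108, 0]
  fingers: [-1, -1, -1, -1, -1, -1, -1, -1, -1, -1]

```text
time: 21.93
position: [0.6696, -0.1252, 0.1796]
tool_rot: [-1.047, 1.435, -1.435]
ft_force: [0.3, 0.9, 0.3]
grip_width: 0.017
```

```bash
python3 - <<'E'
from h import *
plan(jw([-44,128]),.14,-17.4,5)
ci=ctrl.camera_info('wrist')
cv2.imwrite('pics/w16.png',ctrl.get_image('wrist'))
cv2.imwrite('pics/s16.png',cv2.resize(ctrl.get_image('scene')[60:240,120:360],None,fx=3.3,fy=3.3,interpolation=cv2.INTER_CUBIC))
print(proj('wrist',[[*jw([-45,124]),.103],[*jw([-45,124+30]),.129]],ci))
E
```

```text
from [ 0.6696 -0.1252  0.1796] jig [-44.5 121.6] ang -17.8 F [0.3 0.9 0.3] t 21.9333 w 0.017
T [[-1.3, 7.9, 0.1], [-1.3, 7.9, 0.1], [-1.3, 7.9, 0.1], [-1.3, 7.9, 0.1], [-1.3, 7.9, 0.1]]
W [0.0, -0.002, 0.0]
[[254.51288746 198.6844816 ]
 [254.14950285 168.41435712]]
```

View pics/w16.png

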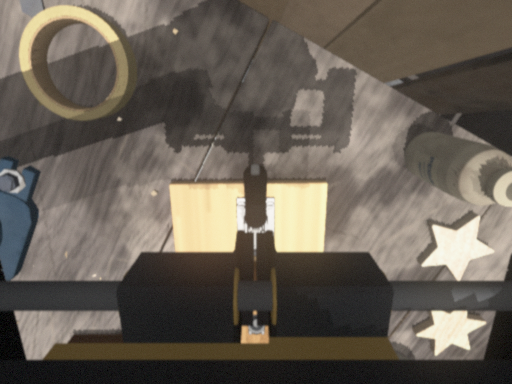

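View pics/s16.png

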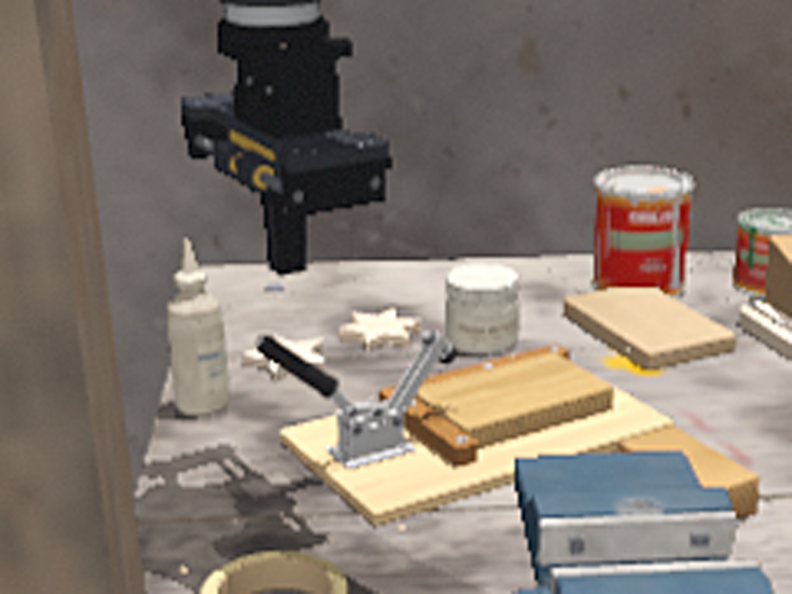

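```bash
python3 - <<'E'
from h import *
w=ray('top',[(100+433/2.7,232/2.7),(196,120),(237,81)],0);print(w.round(3),wj(w[:,:2]).round(0))
for z in(.1,.12,.14): w=ray('top',[(100+438/2.7,138/2.7)],z); v=ray('scene',[(120+188/3.3,60+240/3.3)],z); print(z,wj(w[:,:2]).round(0),wj(v[:,:2]).round(0))
E
```

```text
[[ 0.825 -0.164  0.   ]
 [ 0.731  0.003  0.   ]
 [ 0.838 -0.103  0.   ]] [[115. 131.]
 [-24. 262.]
 [109. 193.]]
0.1 [[157. 143.]] [[280.  81.]]
0.12 [[147. 141.]] [[224. 101.]]
0.14 [[136. 139.]] [[168. 122.]]
```

The handle is centred under the fingertips (wrist column 255), and the bottle and panel are more than 40 mm clear. Pressing down.

>>> play_rows:
  translation:
    - [-3, 20, 0]
    - [-2, 20, 0]
    - [0, 10, 0]
    - [0, 5, 0]
    - [0, 5, 0]
    - [-1, 5, 0]
    - [-1, 5, 0]
    - [-1, 5, 0]
    - [-1, 5, 0]
    - [-1, 5, 0]
  turn:
    - [0, -0.007, 0]
    - [0, 0, 0]
    - [0, 0, 0]
    - [0, 0, 0]
    - [0, 0, 0]
    - [0, 0, 0]
    - [0, 0, 0]
    - [0, 0, 0]
    - [0, 0, 0]
    - [0, 0, 0]
  fingers: [-1, -1, -1, -1, -1, -1, -1, -1, -1, -1]

```text
time: 22.87
position: [0.6729, -0.1147, 0.095]
tool_rot: [-1.047, 1.431, -1.432]
ft_force: [0.5, -0.9, 0.5]
grip_width: 0.007
```

```bash
python3 - <<'E'
from h import *
plan(jw([-44,134]),.056,-17.4,8)
cv2.imwrite('pics/s17.png',cv2.resize(ctrl.get_image('scene')[60:240,120:360],None,fx=3.3,fy=3.3,interpolation=cv2.INTER_CUBIC))
E
```

```text
from [ 0.6729 -0.1147  0.095 ] jig [-44.5 132.6] ang -17.6 F [ 0.5 -0.9  0.5] t 22.8667 w 0.007
T [[-0.2, 4.9, 0.1], [-0.2, 4.9, 0.1], [-0.2, 4.9, 0.1], [-0.2, 4.9, 0.1], [-0.2, 4.9, 0.1], [-0.2, 4.9, 0.1], [-0.2, 4.9, 0.1], [-0.2, 4.9, 0.1]]
W [-0.0, -0.0, -0.0]
```

View pics/s17.png

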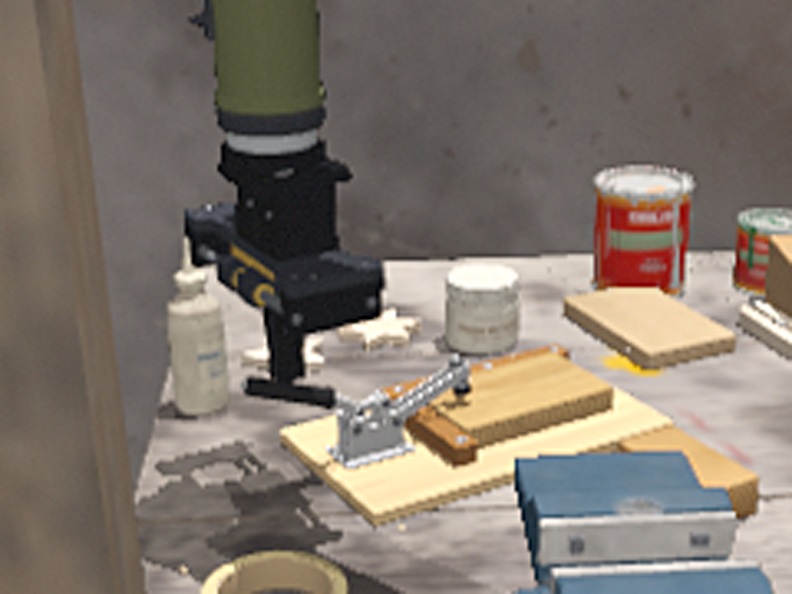

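The clamp follows: the handle is swinging down and the arm lowering. Continuing to the stop.

>>> play_rows:
  translation:
    - [0, 5, 0]
    - [0, 5, 0]
    - [0, 5, 0]
    - [0, 5, 0]
    - [0, 5, 0]
    - [0, 5, 0]
    - [0, 4, 0]
    - [0, 3, 0]
    - [0, 2, 0]
    - [0, 1, 0]
  turn:
    - [0, 0, 0]
    - [0, 0, 0]
    - [0, 0, 0]
    - [0, 0, 0]
    - [0, 0, 0]
    - [0, 0, 0]
    - [0, 0, 0]
    - [0, 0, 0]
    - [0, 0, 0]
    - [0, 0, 0]
  fingers: [-1, -1, -1, -1, -1, -1, -1, -1, -1, -1]

```text
time: 23.75
position: [0.672, -0.1152, 0.0553]
tool_rot: [-1.049, 1.432, -1.432]
ft_force: [-2.9, 0.6, 6.5]
grip_width: 0.006
```

```bash
python3 - <<'E'
from h import *
plan(jw([-44,134]),.056,-17.4,8)
cv2.imwrite('pics/s18.png',cv2.resize(ctrl.get_image('scene')[60:240,120:360],None,fx=3.3,fy=3.3,interpolation=cv2.INTER_CUBIC))
E
```

```text
from [ 0.672  -0.1152  0.0553] jig [-45.2 131.8] ang -17.6 F [-2.9  0.6  6.5] t 23.75 w 0.006
T [[-0.3, -0.1, 0.2], [-0.3, -0.1, 0.2], [-0.3, -0.1, 0.2], [-0.3, -0.1, 0.2], [-0.3, -0.1, 0.2], [-0.3, -0.1, 0.2], [-0.3, -0.1, 0.2], [-0.3, -0.1, 0.2]]
W [0.0, -0.0, 0.0]
```

View pics/s18.png

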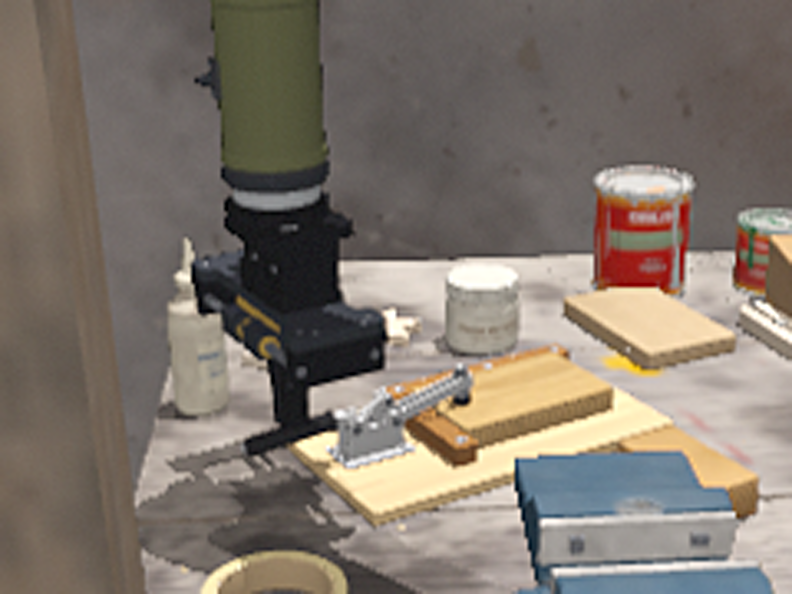

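The arm is nearly level and the reaction is 6.5 N. Pressing a little more to be sure of the hard stop.

>>> play_rows:
  translation:
    - [0, 1, 0]
    - [0, 1, 0]
    - [0, 1, 0]
    - [0, 1, 0]
    - [0, 0, 0]
    - [0, 0, 0]
    - [0, 0, 0]
    - [0, 0, 0]
    - [0, 0, 0]
    - [0, 0, 0]
  turn:
    - [0, 0, 0]
    - [0, 0, 0]
    - [0, 0, 0]
    - [0, 0, 0]
    - [0, 0, 0]
    - [0, 0, 0]
    - [0, 0, 0]
    - [0, 0, 0]
    - [0, 0, 0]
    - [0, 0, 0]
  fingers: [-1, -1, -1, -1, -1, -1, -1, -1, -1, -1]

```text
time: 24.63
position: [0.6721, -0.1149, 0.0528]
tool_rot: [-1.049, 1.432, -1.432]
ft_force: [-4.1, 0.4, 8.7]
grip_width: 0.003
```

```bash
python3 - <<'E'
from h import *
s,p,R=pose();print(wj(p[:2]),R[:,1],s['ft_force'],s['torque'])
cv2.imwrite('pics/w19.png',ctrl.get_image('wrist'))
cv2.imwrite('pics/s19.png',cv2.resize(ctrl.get_image('scene')[150:220,185:285],None,fx=7,fy=7,interpolation=cv2.INTER_CUBIC))
E
```

```text
[-45.14555812 132.1545574 ] [-5.62216895e-04 -7.73583369e-04 -9.99999543e-01] [-4.1402298   0.44437559  8.68266484] [ 0.02575355  1.04149508 -0.11125821]
```

View pics/w19.png

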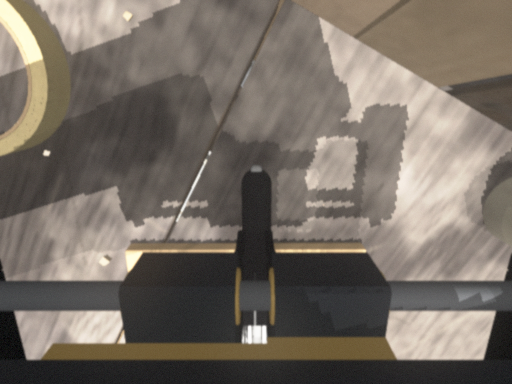

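View pics/s19.png

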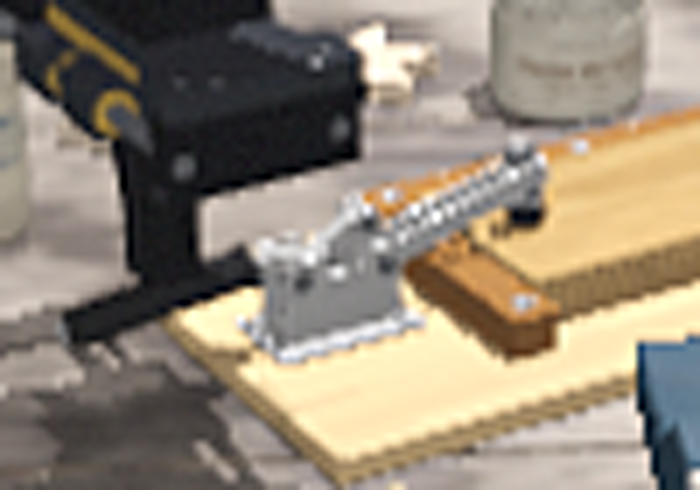

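The handle looks near level, but the stop isn't clear from the force yet. Pressing further to find a stiff reaction.

>>> play_rows:
  translation:
    - [0, 1, 0]
    - [0, 1, 0]
    - [0, 1, 0]
    - [0, 1, 0]
    - [0, 0, 0]
    - [0, 0, 0]
    - [0, 0, 0]
    - [0, 0, 0]
    - [0, 0, 0]
    - [0, 0, 0]
  turn:
    - [0, 0, 0]
    - [0, 0, 0]
    - [0, 0, 0]
    - [0, 0, 0]
    - [0, 0, 0]
    - [0, 0, 0]
    - [0, 0, 0]
    - [0, 0, 0]
    - [0, 0, 0]
    - [0, 0, 0]
  fingers: [-1, -1, -1, -1, -1, -1, -1, -1, -1, -1]

```text
time: 25.57
position: [0.6723, -0.1147, 0.0488]
tool_rot: [-1.049, 1.432, -1.432]
ft_force: [-5.5, 1.2, 8.6]
grip_width: 0.008
```

```bash
python3 - <<'E'
from h import *
s,p,R=pose();print(p,wj(p[:2]),s['ft_force'],s['torque'])
cv2.imwrite('pics/s20.png',cv2.resize(ctrl.get_image('scene')[150:220,185:285],None,fx=7,fy=7,interpolation=cv2.INTER_CUBIC))
E
```

```text
[ 0.67225945 -0.11472835  0.04875816] [-45.09583771 132.40221682] [-5.45674445  1.22771274  8.58766674] [ 0.12083041  0.96070465 -0.07063687]
```

View pics/s20.png

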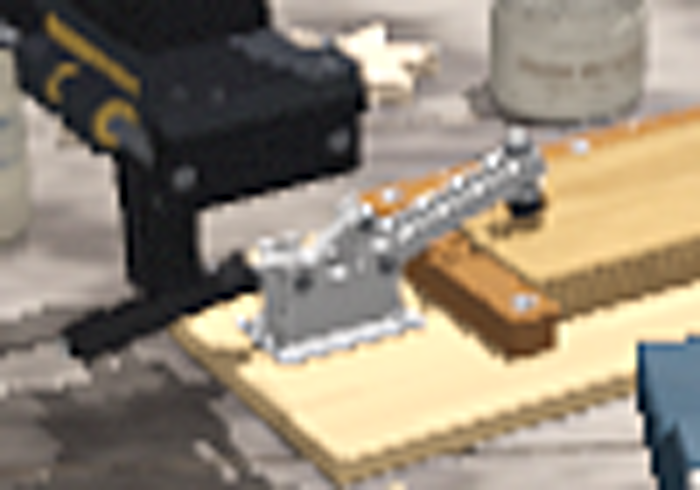

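The handle now points below level and the hold-down tip has risen slightly from its lowest point, so I've pressed beyond the stop position. Lifting off gently to see where it settles.

>>> play_rows:
  translation:
    - [0, -2, 0]
    - [0, -3, 0]
    - [0, -4, 0]
    - [0, -6, 0]
    - [0, -10, 0]
    - [0, -20, 0]
    - [0, -20, 0]
    - [0, -20, 0]
    - [0, -15, 0]
    - [0, 0, 0]
  turn:
    - [0, 0, 0]
    - [0, 0, 0]
    - [0, 0, 0]
    - [0, 0, 0]
    - [0, 0, 0]
    - [0, 0, 0]
    - [0, 0, 0]
    - [0, 0, 0]
    - [0, 0, 0]
    - [0, 0, 0]
  fingers: [-1, -1, -1, -1, -1, -1, -1, -1, -1, -1]

```text
time: 26.45
position: [0.6749, -0.115, 0.1516]
tool_rot: [-1.043, 1.426, -1.435]
ft_force: [1.1, 0.7, 0.7]
grip_width: 0.002
```

```bash
python3 - <<'E'
from h import *
s,p,R=pose();print(p,wj(p[:2]),s['ft_force'])
sc=ctrl.get_image('scene')
cv2.imwrite('pics/s21.png',cv2.resize(sc[150:220,185:285],None,fx=7,fy=7,interpolation=cv2.INTER_CUBIC))
cv2.imwrite('pics/w21.png',ctrl.get_image('wrist'))
a=[[*jw([-45,133-40]),.048],[*jw([-45,133+40]),.048],[*jw([-45,133]),.048],[*jw([-45,-24]),.034]]
print((proj('scene',a)-[185,150])*7)
E
```

```text
[ 0.67492155 -0.11497622  0.1516283 ] [-42.48186526 132.96379016] [1.11996548 0.65337976 0.69744804]
[[255.99226877 258.32424569]
 [ 58.27441481 310.85710792]
 [158.87464371 284.12801968]
 [521.81422346 219.91602693]]
```

View pics/s21.png

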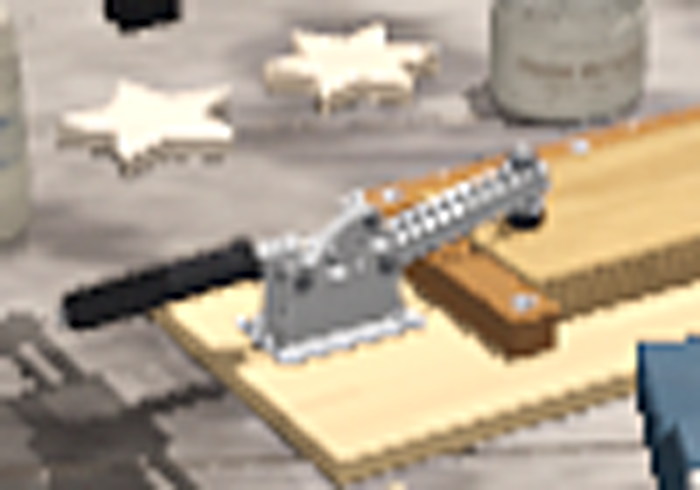

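View pics/w21.png

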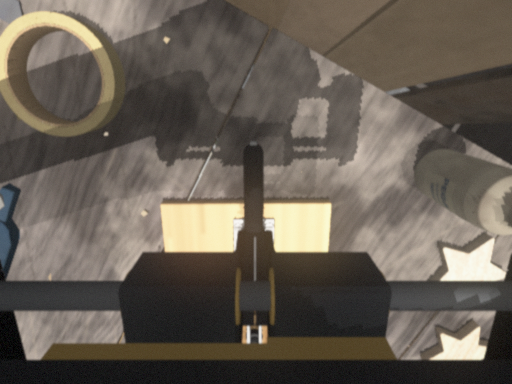

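The handle settled on its stop (ends seen at (255,255) and (70,310), predicted (256,258) and (58,311)). The foot sits where the board top should be. Now checking the board and block from above.

```bash
python3 - <<'E'
from h import *
t=ctrl.get_image('top')
cv2.imwrite('pics/t22.png',cv2.resize(t[100:270,230:390],None,fx=3.5,fy=3.5,interpolation=cv2.INTER_CUBIC))
E
```

```text
(no output)
```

View pics/t22.png

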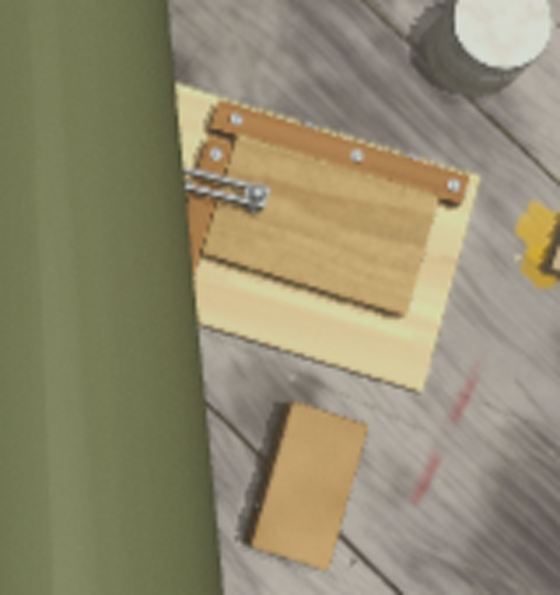

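Top view: the board is flush on both fences under the clamp, and the block lies flat on the bench, off the jig. One closer look at the joint lines with the wrist camera, from above the board.

>>> play_rows:
  translation:
    - [0, -15, 0]
    - [10, -15, 0]
    - [25, -10, 0]
    - [33, 0, 1]
    - [33, 0, 1]
    - [33, 0, 1]
    - [33, 0, 1]
    - [30, 0, 1]
    - [15, 0, 0]
    - [5, 0, 0]
  turn:
    - [0, 0, 0]
    - [0, 0, 0]
    - [0, 0, 0]
    - [0, 0, 0]
    - [0, 0, 0]
    - [0, 0, 0]
    - [0, 0, 0]
    - [0, 0, 0]
    - [0, 0, 0]
    - [0, 0, 0]
  fingers: [-1, -1, -1, -1, -1, -1, -1, -1, -1, -1]

```text
time: 27.43
position: [0.6093, -0.3283, 0.1864]
tool_rot: [-1.047, 1.437, -1.437]
ft_force: [-0.1, -1.3, 0.3]
grip_width: 0.003
```

```bash
python3 - <<'E'
from h import *
s,p,R=pose();print(p,wj(p[:2]),s['ft_force'],s['time'])
w=ctrl.get_image('wrist')
cv2.imwrite('pics/w23.png',cv2.resize(w[0:260],None,fx=1.56,fy=1.56,interpolation=cv2.INTER_CUBIC))
sc=ctrl.get_image('scene')
cv2.imwrite('pics/s23.png',cv2.resize(sc[140:260,170:370],None,fx=4,fy=4,interpolation=cv2.INTER_CUBIC))
E
```

```text
[ 0.60926238 -0.32829619  0.18637094] [-41.1726566  -90.22855564] [-0.05591875 -1.30857726  0.2934595 ] 27.4333
```

View pics/w23.png

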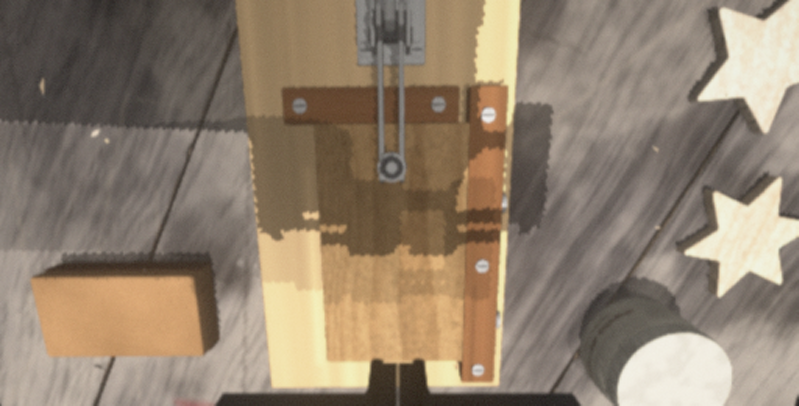

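View pics/s23.png

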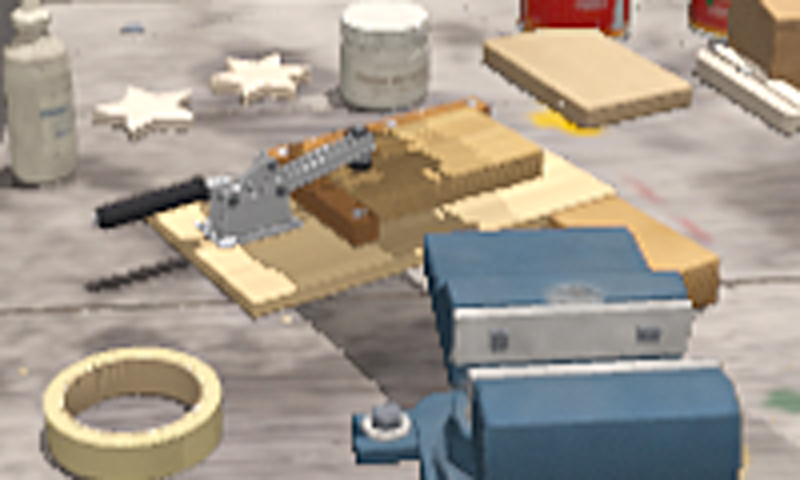

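The board edges meet both fences with no visible gap, the clamp arm is level with its foot on the board, and the block is flat on the bench clear of the jig. The tape roll hasn't moved, and the robot touches nothing. Handing in.

```bash
python3 - <<'E'
from bench import ctrl
print(ctrl.close_job())
E
```

```text
the job is handed in; nothing more can be done
None
```

The job is handed in after about 27 s of the 58 s allowed. The board is clamped against both fences and the sanding block lies flat on the bench, off the jig.

**What I did:** I gripped the cork block across its width and pushed the board's long edge onto the drilling fence with the block's end. I then pushed its short edge onto the end stop, and pushed the long edge once more to confirm. The gripper never touched the board. After setting the block down, I pressed the clamp handle with shut fingers until it held.

**Last checks:**
- **Board:** Both pushes at the fence stopped at the same reading, -139.8 and -139.7 mm, with about 5 and 9 N. The push at the end stop ended at 6 N. Neither the wrist nor the top picture shows a gap at either fence, but a pixel in the top view is over 2 mm.
- **Clamp:** After I let go, the handle stayed where the closed stop should be, to within about 2 pixels, and the foot rests on the board.
- **Surroundings:** The tape roll and everything else look unmoved, and the robot touches nothing.

**What disagreed:**
- **Clamp pressing:** I felt no sharp hard stop. The force only rose to about 10 N, with some sideways force, and I pressed the handle roughly 7 mm past its expected stop. It came back to the stop position when I let go.
- **Fence position:** The fence contact was about 2.7 mm from my camera estimate, which is about the calibration error plus the grip offset.

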